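Set out the next row of repair tiles

TASK

Lay the steel straightedge flush along the front edge of the laid tile row, centred between the two clamps with its ends under their fingers, then knock both red clamp pins fully down with the mallet (never with the gripper or arm) to hold it there. After that set every loose tile flat and square on the worktop, flush against the near side of the straightedge and directly opposite the laid tile of its own colour, and then close off the new row by laying the wooden batten flush along the near edges of the new tiles, centred on the row. Leave all of that in place, the mallet standing on its head with the head wholly on its rubber mat, and the jar and the tape where they are.

Things in the scene. Friction and masses are not known exactly. Their poses are not given: they have to be found in the camera images.
- row: Laid row: fixed wooden rail (30 x 360, 26 mm high) with four stuck-down square tiles before it. Origin: on the worktop, on the line of the laid tiles' front edges, mid-row. x points back from the front edges (tiles x 0 to 45 mm, rail 46 to 76); y along the row, z up. Tile centres at y = -114, -38, 38, 114 mm; colour order varies. Before it (x below 0) bare level worktop with white paper
- straightedge: Loose steel straightedge, bar 20 wide (its x) x 290 long (its y) x 12 mm high, with a blue upright plastic grip on the middle of its top: 14 wide (x) x 40 long (y), from 12 to 55 mm above the underside. Origin: centre of the underside, z up. About 0.35 kg. Either long face may be used. Starts at the left, roughly a quarter turn from the row
- batten: Loose wooden batten, the same shape and sizes as the straightedge (bar 20 x 290 x 12 mm, upright grip 14 x 40 mm from 12 to 55 mm above the underside) but of pale wood with an orange grip, about 0.25 kg. Origin: centre of the underside; x across, y along, z up. Starts to the left of the straightedge, roughly parallel to it
- clamp_left: Fixed dark steel foot of the left clamp, 34 (x) x 24 (y) x 11 mm high, at x = -10, y = +172 mm in the row's frame; carries the sliding pin_left. The straightedge fits between the two feet with 15 mm to spare at each end. Only the mallet may touch the pin, not the gripper or arm
- clamp_right: The same at the right, at x = -10, y = -172 mm in the row's frame, carrying pin_right
- pin_left (a joint): How far the left pin is down, m: near 0 up, 0.014 fully home. Upright steel post with red cap; takes about 8 N, lightly sprung but stays where driven. Below the cap a steel finger, 14 mm wide, reaches 38 mm inwards along the row, over the end 11 mm of a centred straightedge; its underside is 27.5 mm above the worktop when up, 13.5 home (just clear of the 12 mm bar): slide the bar in under it
- pin_right (a joint): The same for the right clamp's pin
- pin_left_top (a point): Centre of the top of the left pin's red cap, 24 mm across; 50 mm above the worktop when up, 36 mm when home
- pin_right_top (a point): The same for the right pin
- mallet: Loose mallet, about 0.35 kg, mostly head, standing on its striking face on the mat. Black head: upright cylinder 44 across, 60 mm high. Wooden handle 18 wide x 20 high, level, middle 30 mm above the head's underside, reaching 152 mm from the head's axis along the mallet's -x. Origin: centre of the head's underside, z up. Grip the handle 45 mm from the head's axis, fingers closing across it
- mat: Fixed black rubber mat, 120 x 120 x 4 mm, the mallet's place, at the right. Origin: centre of its underside
- tile_blue: Loose glazed blue tile, 45 x 45 x 20 mm, 97 g, lying flat in front of the robot; absent (None) in some starts. Origin: centre of its underside; x and y along its sides, z up
- laid_blue: Fixed glazed blue tile of the laid row, 45 x 45 x 20 mm. Origin: centre of its underside, 22.5 mm behind the row's front edge line; axes as the row's
- tile_red: Loose terracotta red-brown tile, 45 x 45 x 20 mm, 97 g, lying flat in front of the robot; absent (None) in some starts. Origin: centre of its underside; x and y along its sides, z up
- laid_red: Fixed terracotta red-brown tile of the laid row, 45 x 45 x 20 mm. Origin: centre of its underside, 22.5 mm behind the row's front edge line; axes as the row's
- tile_green: Loose green tile, 45 x 45 x 20 mm, 97 g, lying flat in front of the robot; absent (None) in some starts. Origin: centre of its underside; x and y along its sides, z up
- laid_green: Fixed green tile of the laid row, 45 x 45 x 20 mm. Origin: centre of its underside, 22.5 mm behind the row's front edge line; axes as the row's
- tile_yellow: Loose yellow tile, 45 x 45 x 20 mm, 97 g, lying flat in front of the robot; absent (None) in some starts. Origin: centre of its underside; x and y along its sides, z up
- laid_yellow: Fixed yellow tile of the laid row, 45 x 45 x 20 mm. Origin: centre of its underside, 22.5 mm behind the row's front edge line; axes as the row's
- spacer_jar: Bystander: clear jar with blue lid, 60 across, 70 high, behind the mallet's mat. Leave alone
- tape: Bystander: orange ring of tape, 90 across, 25 high, beyond the straightedge. Leave alone
Things that resemble listed ones, but are neither listed nor needed, are in the scene too. Leave any pink or purple look-alike of the laid_blue alone.

How it is judged:
On the way, in this order (a step that is already met when the one before it is completed fails the run):
1. the straightedge lies flush along the laid row's front edge, centred between the clamps (x of straightedge in the frame of row between -0.0125 and -0.007 m and y of straightedge in the frame of row between -0.013 and 0.013 m and angle between the y axis of straightedge and the y axis of row, either way round below 0.012 rad and height (world z) of straightedge between -0.004 and 0.004 m and angle between straightedge's own z axis and vertical below 0.05 rad), for 0.2 s.
2. both clamp pins are fully down, the last driven home by the mallet (value of joint each of pin_left, pin_right above 0.012 m and (contact force between mallet and clamp_left above 0.5 N or contact force between mallet and clamp_right above 0.5 N)).
3. every loose tile present is set against the straightedge opposite its laid match (x of tile_blue in the frame of laid_blue between -0.0685 and -0.062 m and y of tile_blue in the frame of laid_blue between -0.01 and 0.01 m and angle between the z axis of tile_blue and the z axis of laid_blue, either way round below 0.08 rad and height (world z) of tile_blue between -0.004 and 0.024 m and (angle between the x axis of tile_blue and the x axis of laid_blue, either way round below 0.07 rad or angle between the y axis of tile_blue and the x axis of laid_blue, either way round below 0.07 rad) and linear speed of each of tile_blue, tile_red, tile_green, tile_yellow below 0.01 m/s and x of tile_red in the frame of laid_red between -0.0685 and -0.062 m and y of tile_red in the frame of laid_red between -0.01 and 0.01 m and angle between the z axis of tile_red and the z axis of laid_red, either way round below 0.08 rad and height (world z) of tile_red between -0.004 and 0.024 m and (angle between the x axis of tile_red and the x axis of laid_red, either way round below 0.07 rad or angle between the y axis of tile_red and the x axis of laid_red, either way round below 0.07 rad) and x of tile_green in the frame of laid_green between -0.0685 and -0.062 m and y of tile_green in the frame of laid_green between -0.01 and 0.01 m and angle between the z axis of tile_green and the z axis of laid_green, either way round below 0.08 rad and height (world z) of tile_green between -0.004 and 0.024 m and (angle between the x axis of tile_green and the x axis of laid_green, either way round below 0.07 rad or angle between the y axis of tile_green and the x axis of laid_green, either way round below 0.07 rad) and x of tile_yellow in the frame of laid_yellow between -0.0685 and -0.062 m and y of tile_yellow in the frame of laid_yellow between -0.01 and 0.01 m and angle between the z axis of tile_yellow and the z axis of laid_yellow, either way round below 0.08 rad and height (world z) of tile_yellow between -0.004 and 0.024 m and (angle between the x axis of tile_yellow and the x axis of laid_yellow, either way round below 0.07 rad or angle between the y axis of tile_yellow and the x axis of laid_yellow, either way round below 0.07 rad)), for 0.2 s.
4. the batten lies flush along the near edges of the new tiles (x of batten in the frame of row between -0.0805 and -0.072 m and y of batten in the frame of row between -0.025 and 0.025 m and angle between the y axis of batten and the y axis of row, either way round below 0.02 rad and height (world z) of batten between -0.004 and 0.004 m and angle between batten's own z axis and vertical below 0.05 rad and linear speed of batten below 0.01 m/s), for 0.2 s.
At the end, for the whole second after the job is handed in: Straightedge flush on row (2.5 mm, 0.012 rad, centred to 13); pins past 12 mm; tiles flat, within 10 mm of opposite their match, 0.07 rad, 3.5 mm from straightedge; batten 62 to 70.5 mm from row edge, 0.02 rad, centred to 25; mallet standing, axis within 38 mm of mat centre; all at rest (all of step 1 and all of step 3 and all of step 4 and value of joint each of pin_left, pin_right above 0.012 m and horizontal distance between mallet and mat below 0.038 m and angle between mallet's own z axis and vertical below 0.1 rad and height (world z) of mallet between 0 and 0.01 m and linear speed of mallet below 0.01 m/s); the robot touches nothing.
It fails at once if the gripper or arm pushes on a clamp or pin (contact force between any of the arm, the fingers and clamp_left above 2 N or contact force between any of the arm, the fingers and clamp_right above 2 N).
It fails at once if a bystander is shifted by more than 4 cm (distance of any of spacer_jar, tape from where it was at the start of the episode above 0.04 m).
Of tile_blue, tile_red, tile_green, tile_yellow only 2 to 4 are there at a start; the rules pass over those that are not, and their reading is None.
At some moment in a run one of tile_blue, tile_red, tile_green, tile_yellow may be knocked a few centimetres aside while the robot is not near it.
It also fails if it takes over 210 s, if anything falls off the work surface, if the arm or the gripper's body presses on something with over 40 N, if the wrist force passes 120 N, or if a joint passes its speed limit or range.

ROBOT

A 6-joint arm with a two-finger parallel gripper is mounted at the origin on the work surface. World frame = base frame: x ahead of the robot, y to its left, z up, the work surface at z = 0. Lengths are in m, angles in rad, forces in N, time in s.
With the tool pointing down it reaches from about 0.425 to 0.95 m from the base axis. Payload 3.5 kg.
Tool frame: the origin (TCP) lies on the centre line of the jaws, within the pads' length; the fingertips stand 19 mm ahead of it and the grasp point (between the pads) is the TCP; z points along the fingers, y is the line along which they close (so a half turn about z gives the same grasp; the last joint's range is limited). The gripper opens to 85 mm and grips with 20 to 120 N. Pads are 22 mm wide; open, the fingers measure 114 mm over their backs; the gripper's body (76 mm by 85 mm) begins 54 mm behind the grasp point. The pads swing forward as they close: fully open they stand 13 mm farther back than shut.
Start: joints at [1.041, 0.286, 1.577, -0, 1.279, -0.15], TCP at [0.25, 0.627, 0.25] pointing down, gripper open.
Joint ranges: [-2.77, 2.77], [-0.9, 2.22], [0.21, 2.48], [-1.53, 4.67], [0.24, 2.81], [-2.84, 2.84]. Speed limits (rad/s): [2.79, 2.79, 3.14, 3.14, 3.14, 3.14].

INTERFACE

Orientations are given as a unit quaternion [x, y, z, w].
In Python, from plant import ctrl, imaging gives the robot as it stands. The module is installed in compiled form; this text tells all that it offers.
- The arm moves only by the shell command python3 -m handwheel 'ROWS' [OPENING] [FORCE]. ROWS is JSON, one flat list of numbers, 6 for each row, row after row: the shift along the world's x, y, z in units of 150 mm (1.0 is 150 mm), then the turn, a rotation vector about the world's x, y, z in units of 90 degrees (1.0 is 90 degrees). In form: [tx, ty, tz, rx, ry, rz, tx, ty, tz, rx, ry, rz, ...]. A call has 1 to 5 rows; each row shifts and turns the commanded pose from where the row before left it; what a row does not reach is not made up. A row lasts 1/12 s, in which the tool goes at most 41.7 mm and 7.16 degrees, less where a joint would pass 70% of its speed; a pose out of reach is approached as far as the arm can. A call with a number of a shift or a turn outside -1 to 1 is refused whole. A call with a gripper value outside its range is refused whole. OPENING is the opening, from 0 (shut) to 1 (fully open), set as the call begins (- or left out, the last holds). The fingers move at their own pace and stop on an object; FORCE is the grip in N (left out, the last holds). Time passes only in rows, so rows that do not move let the fingers close. It gives the time, the measured TCP pose, the force, the opening and the grip force at its end, in the units of the state.
- ctrl.get_state(): the state, without advancing time (a new reading comes with each control period).
- imaging.read_camera(name): name is "scene" or "top" or "wrist"; returns (picture, depth): 420x560x3 uint8, blue, green, red; 420x560 float32, m along the optical axis (not along the pixel's ray), 0 where there is no reading.
- imaging.get_calibration(name): a dict with "fovy" (degrees; the focal length in pixels is half the picture's height over the tangent of half this angle, whatever the lens; pixels are square), "cx", "cy" (the principal point, pixels), "distortion" ([k1, k2, p1, p2, k3] as OpenCV has them; the pictures are not rectified), "R" (3x3) and "t" (3): a world point X has camera coordinates R X + t. Camera axes: x right, y down, z forward; pixel columns grow to the right and rows downward; lengths in m; the calibration is good to about 2 mm. A picture is of the moment at which its call begins: read the wrist's pose just before it. get_calibration takes no time and is no camera call; for the wrist camera it gives the pose at the moment of the call.
- ctrl.sign_off(): hands the job in; it is judged then, once.
The state is a dict: "time": time; "qpos": joint angles; "dq": joint speeds; "joint_efforts": joint torques, N m; "eef_pos": TCP position; "tcp_rot": TCP orientation; "contact_force": force on the tool from outside, world axes, zero at the start; "wrist_torque": the same for the moment, N m; "opening": opening from 0.0 (shut) to 1.0 (fully open); "finger_force": force on a finger pad.
Only numpy, scipy, OpenCV 4.12 (cv2) and the standard library are available. Lean on these libraries where they do the work, as an engineer would, in place of code of your own. Each camera call takes 0.05 s, during which the arm holds its last target. There are 200 camera calls.

## Working session

There is one attempt and no reset: what is moved stays moved. The work goes in short steps, Python scripts to look and compute and a shell command to move; the robot and the scene stay as the last step left them, time stands still between calls to the robot, and variables do not carry over. Pictures are saved under pics/ and viewed, at most 17 in all, crops included, and the job is handed in when it is done.

```bash
mkdir -p pics; cat > h.py <<'E'
import numpy as np, cv2
from plant import ctrl, imaging
def cam(n):
    c=imaging.get_calibration(n); p,d=imaging.read_camera(n)
    f=p.shape[0]/2/np.tan(np.radians(c["fovy"])/2)
    K=np.array([[f,0,c["cx"]],[0,f,c["cy"]],[0,0,1]])
    return p,d,(K,np.array(c["distortion"],float),np.array(c["R"]),np.array(c["t"]).ravel())
def ray(C,px,z):
    K,D,R,t=C; px=np.asarray(px,float).reshape(-1,1,2)
    u=cv2.undistortPoints(px,K,D).reshape(-1,2)
    v=np.c_[u,np.ones(len(u))]@R; o=-R.T@t
    return o+v*((z-o[2])/v[:,2])[:,None]
def proj(C,P):
    K,D,R,t=C
    return cv2.projectPoints(np.asarray(P,float).reshape(-1,3),cv2.Rodrigues(R)[0],t,K,D)[0].reshape(-1,2)
E
python3 - <<'E'
from h import *
s=ctrl.get_state(); print(s)
for n in("top","scene"):
    p,d,C=cam(n); cv2.imwrite(f"pics/{n}0.png",p); np.savez(f"{n}0.npz",p=p,d=d)
    print(n,C, -C[2].T@C[3])
E
```

```text
{'time': 0.0, 'qpos': array([ 1.04099649e+00,  2.87174308e-01,  1.57817967e+00,  2.60262290e-06,
        1.27857869e+00, -1.50010881e-01]), 'dq': array([-0.00011167, -0.00154167, -0.00014877,  0.00020439,  0.0023578 ,
        0.00043445]), 'joint_efforts': array([-8.82070617e-04, -4.05961990e+01, -2.92631471e+01, -1.15609569e-04,
        5.69905547e-03,  1.08984352e-05]), 'eef_pos': array([0.24990663, 0.62637856, 0.24893991]), 'tcp_rot': array([ 1.88755513e-01,  9.82023415e-01, -1.10265029e-03, -3.91251965e-04]), 'contact_force': array([0.29036085, 0.22372525, 0.01376863]), 'wrist_torque': array([ 0.01459448, -0.02692956, -0.0324376 ]), 'finger_force': 0.0, 'opening': 1.0023541328626484}
top (array([[483.89974101,   0.        , 275.70127939],
       [  0.        , 483.89974101, 211.21167825],
       [  0.        ,   0.        ,   1.        ]]), array([-0.10718066,  0.        ,  0.        ,  0.        ,  0.        ]), array([[-0.07292833, -0.99733169, -0.00331167],
       [-0.97012463,  0.07170845, -0.23176734],
       [ 0.23138638, -0.01368968, -0.97276561]]), array([0.06227724, 0.59699863, 1.08971724])) [0.33155912 0.0342191  1.19861048]
scene (array([[381.50376162,   0.        , 280.06374164],
       [  0.        , 381.50376162, 210.7307584 ],
       [  0.        ,   0.        ,   1.        ]]), array([-0.09450698,  0.        ,  0.        ,  0.        ,  0.        ]), array([[ 0.82838502,  0.55993863,  0.01571615],
       [ 0.39540861, -0.56464218, -0.72445237],
       [-0.39677487,  0.60633979, -0.68914568]]), array([-0.51739831, -0.18874088,  1.37611479])) [ 1.04924254 -0.65125291  0.81974129]
```

View pics/top0.png

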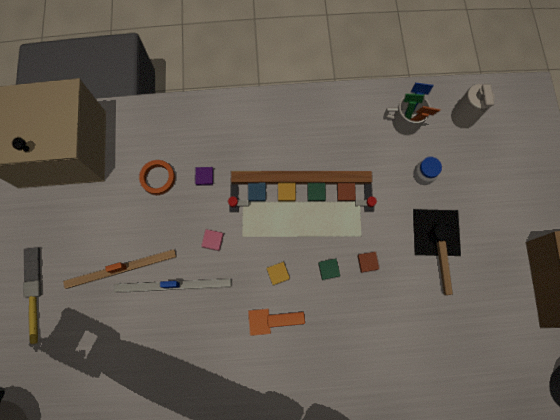

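View pics/scene0.png

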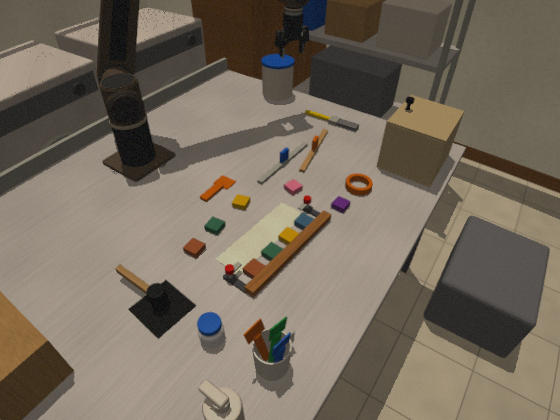

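```bash
python3 - <<'E'
from h import *
p,d,C=cam("top")
hsv=cv2.cvtColor(p,cv2.COLOR_BGR2HSV)
def at(u,v,r,lo,hi,z,name,minA=15):
    m=cv2.inRange(hsv,np.array(lo),np.array(hi)); k=np.zeros_like(m); k[v-r:v+r+1,u-r:u+r+1]=255; m&=k
    cs,_=cv2.findContours(m,cv2.RETR_EXTERNAL,cv2.CHAIN_APPROX_NONE)
    for c in cs:
        if cv2.contourArea(c)<minA: continue
        w=ray(C,c.reshape(-1,2),z)[:,:2]
        b=cv2.minAreaRect((w*1000).astype(np.float32)); print(name,np.round(b[0],1),np.round(b[1],1),round(b[2],1),"px",np.round(c.reshape(-1,2).mean(0)))
for u,v in[(257,191),(287,191),(316,191),(346,191),(278,273),(329,269),(368,262),(172,285),(168,284),(115,268),(440,232),(447,270),(430,168),(157,177),(234,201),(371,201),(213,240),(203,286),(150,259),(302,178)]:
    print(u,v,hsv[v,u],np.round(ray(C,[u,v],0.02),3), d[v,u])
at(278,273,16,[15,90,60],[35,255,255],.02,"y")
at(329,269,16,[40,50,20],[90,255,255],.02,"g")
at(368,262,16,[0,90,40],[14,255,255],.02,"r")
at(172,285,20,[105,100,30],[130,255,255],.055,"sgrip")
at(115,268,20,[3,200,60],[12,255,255],.055,"bgrip")
at(234,201,9,[0,160,60],[8,255,255],.05,"pinL");at(234,201,9,[172,160,60],[180,255,255],.05,"pinL")
at(371,201,9,[0,160,60],[8,255,255],.05,"pinR");at(371,201,9,[172,160,60],[180,255,255],.05,"pinR")
at(302,178,75,[3,120,40],[14,255,255],.026,"rail",300)
at(287,191,14,[18,120,60],[35,255,255],.02,"ly");at(257,191,14,[95,60,30],[115,255,255],.02,"lb");at(316,191,14,[40,50,20],[90,255,255],.02,"lg")
at(437,232,24,[0,0,0],[180,255,35],.004,"mat")
at(447,270,30,[8,70,50],[20,255,255],.04,"handle")
E
```

```text
257 191 [101  99  72] [[0.668 0.061 0.02 ]] 1.2256732
287 191 [ 19 174 139] [[ 0.662 -0.015  0.02 ]] 1.2244909
316 191 [72 95 62] [[ 0.657 -0.088  0.02 ]] 1.2218523
346 191 [  9 161  98] [[ 0.651 -0.164  0.02 ]] 1.227158
278 273 [ 19 175 144] [[0.457 0.023 0.02 ]] 1.1781175
329 269 [ 69 104  66] [[ 0.458 -0.102  0.02 ]] 1.1704398
368 262 [  9 159  96] [[ 0.467 -0.199  0.02 ]] 1.1842188
172 285 [109 171 118] [[0.446 0.283 0.02 ]] 1.1348053
168 284 [110 170 111] [[0.449 0.293 0.02 ]] 1.1378804
115 268 [ 11 185 132] [[0.497 0.424 0.02 ]] 1.1458765
440 232 [  0 136  15] [[ 0.528 -0.389  0.02 ]] 1.1564198
447 270 [ 16 123 112] [[ 0.432 -0.393  0.02 ]] 1.1502297
430 168 [109 201 100] [[ 0.697 -0.389  0.02 ]] 1.1855823
157 177 [ 15  34 121] [[0.724 0.315 0.02 ]] 1.2526333
234 201 [  1 190 122] [[0.646 0.12  0.02 ]] 1.1871053
371 201 [  0 189 120] [[ 0.621 -0.224  0.02 ]] 1.1922451
213 240 [176 110 141] [[0.55  0.178 0.02 ]] 1.1963915
203 286 [ 22  30 127] [[0.439 0.207 0.02 ]] 1.1814327
150 259 [ 15 120 121] [[0.514 0.336 0.02 ]] 1.1919669
302 178 [ 13 153  95] [[ 0.694 -0.056  0.02 ]] 1.2289996
y [457.5  23.7] [45.4 45.8] 16.0 px [278. 273.]
g [ 458.5 -101.6] [44.5 43.9] 7.3 px [329. 269.]
r [ 468.4 -199.1] [45.2 46.2] 4.9 px [368. 262.]
sgrip [445.6 281.6] [45.7 14.2] 86.2 px [169. 284.]
pinL [638.3 122. ] [22.2 20.3] 85.8 px [233. 201.]
pinR [ 613.8 -218.5] [21. 20.] 38.8 px [371. 201.]
rail [672.6 -51.7] [356.1  76.5] 85.8 px [306. 179.]
ly [662.4 -13.5] [43.2 47.3] 85.8 px [286. 191.]
lb [666.7  62.5] [43.4 44.7] 85.8 px [257. 191.]
lg [655.6 -88.8] [43.3 44.7] 85.8 px [316. 192.]
mat [ 531.5 -385.6] [117.4 118. ] 84.5 px [437. 234.]
handle [ 437.4 -380.6] [ 21.2 130.4] 89.4 px [445. 268.]
```

Straightedge candidates in the top view are the steel bar with blue grip at (172,285), and the wooden batten with orange grip at (115,268). For the mallet, the black one on the mat is at (440,232) and the orange look-alike at (275,320). Tiles are yellow (278,273), green (329,269) and red (368,262). The pink tile (213,240) and purple tile (204,176) are decoys. There is no loose blue tile. I choose the bar at (172,285) and check it with the wrist camera.

```bash
python3 -m handwheel '[0.13,-0.23,0,0,0,-0.078,0.13,-0.23,0,0,0,-0.078,0.13,-0.23,0,0,0,-0.078,0.13,-0.23,0,0,0,-0.078,0.13,-0.23,0,0,0,-0.078]' 0.6 30
python3 -m handwheel '[0.13,-0.23,0,0,0,-0.078,0.13,-0.23,0,0,0,-0.078,0.13,-0.23,0,0,0,-0.078,0.13,-0.23,0,0,0,-0.078,0.13,-0.23,0,0,0,-0.078]'
python3 -m handwheel '[0,0,0,0,0,-0.01,0,0,0,0,0,0,0,0,0,0,0,0]'
cat >> h.py <<'E'
def yaw():  # closing angle deg mod 180
    from scipy.spatial.transform import Rotation as R
    y=R.from_quat(ctrl.get_state()["tcp_rot"]).as_matrix()
    return np.round(np.degrees(np.arctan2(y[1,1],y[0,1])),2), np.round(y[:,2],4)
E
python3 - <<'E'
from h import *
s=ctrl.get_state();print(s["time"],s["eef_pos"],yaw(),s["opening"],s["contact_force"])
p,d,C=cam("wrist"); cv2.imwrite("pics/w1.png",p); print(C,-C[2].T@C[3])
E
```

```text
time: 0.57
eef_pos: [0.348, 0.4527, 0.2499]
tcp_rot: [0.478, 0.878, -0.0, -0.0]
contact_force: [0.9, 0.2, -0.5]
opening: 0.601
finger_force: 0.0
time: 0.98
eef_pos: [0.4455, 0.2801, 0.2502]
tcp_rot: [0.721, 0.693, -0.0, -0.0]
contact_force: [0.8, -0.1, -0.0]
opening: 0.599
finger_force: 0.0
time: 1.23
eef_pos: [0.445, 0.2819, 0.2501]
tcp_rot: [0.724, 0.689, -0.0, -0.0]
contact_force: [-1.0, -0.5, -0.4]
opening: 0.598
finger_force: 0.0
1.2333 [0.445012   0.28188616 0.25006135] (np.float64(-2.84), array([-7.e-04,  2.e-04, -1.e+00])) 0.5982448336030014 [-0.95911741 -0.50979423 -0.38991309]
(array([[370.94239644,   0.        , 277.57684161],
       [  0.        , 370.94239644, 207.39179616],
       [  0.        ,   0.        ,   1.        ]]), array([-0.04060226,  0.        ,  0.        ,  0.        ,  0.        ]), array([[ 9.98780408e-01, -4.93716754e-02, -3.65756825e-04],
       [-4.68608102e-02, -9.50266970e-01,  3.07890810e-01],
       [-1.55486517e-02, -3.07498169e-01, -9.51421629e-01]]), array([-0.43149655,  0.24888476,  0.47323444])) [0.4499914  0.36072198 0.37345833]
```

View pics/w1.png

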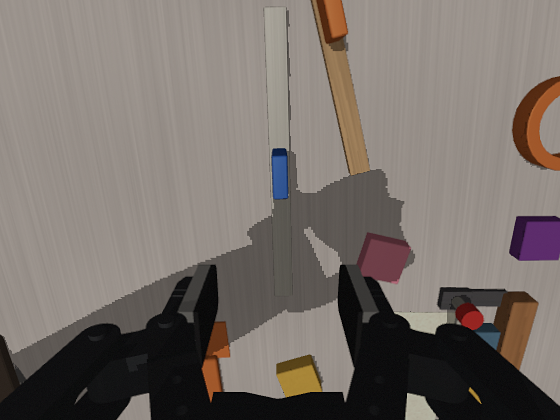

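The picture shows the steel bar with the blue grip at (280,174), running from (276,8) to (283,296). The choice is confirmed. The wooden batten lies to its right at (335,80).

```bash
python3 - <<'E'
from h import *
p,d,C=cam("wrist")
g=cv2.cvtColor(p,cv2.COLOR_BGR2GRAY).astype(int)
hsv=cv2.cvtColor(p,cv2.COLOR_BGR2HSV)
print(g[40,258:296]);print(g[110,258:300]);print(g[240,262:300]);print(g[285,262:300])
e=np.abs(d[:,:]); print(np.round(d[110,258:300],3)); print(np.round(d[270,262:300],3))
m=cv2.inRange(hsv,np.array([105,120,20]),np.array([130,255,255])); m[:, :260]=0; m[:,310:]=0;m[:130]=0;m[220:]=0
ys,xs=np.nonzero(m);print(xs.min(),xs.max(),ys.min(),ys.max())
print(hsv[145:205,280,2])
E
```

```text
[146 144 147 148 148 145 149 118 159 163 162 164 163 161 158 161 157 157
 157 157 158 160 158 156 157 155 151 150 162  80  82 152 145 144 146 147
 146 145]
[148 147 146 146 146 145 148 150 148 146 136 155 156 155 156 155 154 153
 151 152 153 152 152 152 151 151 150 147 150 150 135  89  81 148 146 145
 147 148 146 143 145 148]
[88 88 89 90 90 88 86 88 85 87 77 85 89 88 90 88 87 90 88 86 86 88 87 86
 87 88 90 85 86 78 87 86 87 88 89 88 86 86]
[86 85 85 86 88 89 89 89 88 86 88 85 75 88 89 89 90 88 88 88 86 86 87 89
 87 87 87 86 82 86 74 89 86 85 85 86 88 84]
[0.362 0.362 0.363 0.361 0.362 0.362 0.362 0.363 0.364 0.361 0.351 0.349
 0.35  0.35  0.35  0.35  0.35  0.35  0.352 0.351 0.351 0.349 0.349 0.35
 0.351 0.35  0.351 0.35  0.35  0.352 0.35  0.362 0.362 0.361 0.362 0.362
 0.363 0.363 0.362 0.362 0.361 0.361]
[0.416 0.415 0.415 0.415 0.415 0.416 0.415 0.415 0.416 0.416 0.416 0.415
 0.401 0.401 0.401 0.402 0.403 0.401 0.402 0.401 0.403 0.403 0.401 0.402
 0.402 0.403 0.403 0.402 0.402 0.403 0.416 0.416 0.415 0.415 0.416 0.414
 0.417 0.416]
272 288 149 199
[152 154 156 128  58  64  65  67  65  66  63 107 137 152 150 150 150 149
 149 150 149 149 148 149 149 148 147 147 147 147 147 146 146 147 146 146
 146 146 146 146 146 145 146 146 146 145 145 145 145 145 145 146 146 145
 111  94  92  91  91  91]
```

```bash
python3 - <<'E'
from h import *
p,d,C=cam("wrist")
P=ray(C,[[276,40],[278.2,110],[281.5,240],[282.9,285]],.012);print(P.round(4), np.degrees(np.arctan2(-(P[0]-P[3])[0],(P[0]-P[3])[1])))
print("ends",ray(C,[[276,7.5],[283.3,296]],.012).round(4))
print("grip",ray(C,[[280,157],[280,199]],.055).round(4), "mid",ray(C,[[280,178]],.055).round(4))
hsv=cv2.cvtColor(p,cv2.COLOR_BGR2HSV)
# batten: wooden edge points
b=ray(C,[[332,0],[346,70]],.012); print(b)
E
```

```text
[[0.4498 0.4031 0.012 ]
 [0.4489 0.3415 0.012 ]
 [0.4461 0.2085 0.012 ]
 [0.4453 0.1548 0.012 ]] -1.0340111617451655
ends [[0.4511 0.4298 0.012 ]
 [0.4452 0.1409 0.012 ]]
grip [[0.4486 0.3044 0.055 ]
 [0.4469 0.2665 0.055 ]] mid [[0.4478 0.2857 0.055 ]]
[[0.50048419 0.43363255 0.012     ]
 [0.51291315 0.37457295 0.012     ]]
```

```bash
python3 -m handwheel '[0.019,0.024,-0.25,0,0,0.019,0,0,-0.25,0,0,0,0,0,-0.25,0,0,0,0,0,-0.25,0,0,0,0,0,-0.25,0,0,0]'
python3 -m handwheel '[0,0,-0.1,0,0,0,0,0,-0.05,0,0,0,0,0,0,0,0,0,0,0,0,0,0,0]'
python3 -m handwheel '[0,0,0,0,0,0,0,0,0,0,0,0,0,0,0,0,0,0,0,0,0,0,0,0,0,0,0,0,0,0]' 0 60
python3 -m handwheel '[0,0,0,0,0,0,0,0,0,0,0,0]'
python3 -c "
from h import *
print(yaw())"
```

```text
time: 1.8
eef_pos: [0.4472, 0.2868, 0.0614]
tcp_rot: [0.713, 0.701, 0.0, 0.0]
contact_force: [-1.2, 0.1, -0.3]
opening: 0.603
finger_force: 0.0
time: 2.13
eef_pos: [0.4485, 0.2865, 0.0411]
tcp_rot: [0.714, 0.701, 0.001, 0.0]
contact_force: [-0.0, 0.6, 0.7]
opening: 0.604
finger_force: 0.0
time: 2.55
eef_pos: [0.4492, 0.286, 0.042]
tcp_rot: [0.714, 0.7, 0.001, 0.0]
contact_force: [-0.6, 0.6, 5.3]
opening: 0.154
finger_force: 60.3
time: 2.72
eef_pos: [0.4492, 0.286, 0.042]
tcp_rot: [0.714, 0.7, 0.001, 0.0]
contact_force: [0.1, 0.1, 6.1]
opening: 0.155
finger_force: 60.4
(np.float64(-1.16), array([ 0.0024,  0.0012, -1.    ]))
```

```bash
python3 -m handwheel '[0,0,0.1,0,0,0,0,0,0.2,0,0,0,0,0,0.2,0,0,-0.033,0.085,-0.22,0,0,0,0,0.085,-0.22,0,0,0,0]'
python3 -m handwheel '[0.085,-0.22,0,0,0,0,0.085,-0.22,0,0,0,0,0.085,-0.22,0,0,0,0,0.085,-0.22,0,0,0,0,0.085,-0.22,0,0,0,0]'
python3 -m handwheel '[0.085,-0.22,0,0,0,0,0.085,-0.22,0,0,0,0,0.085,-0.22,0,0,0,0,0,0,0,0,0,0,0,0,0,0,0,0]'
python3 -m handwheel '[0,0,0,0,0,0,0,0,0,0,0,0]'
python3 - <<'E'
from h import *
s=ctrl.get_state();print(s["eef_pos"],yaw())
p,d,C=cam("wrist"); cv2.imwrite("pics/w2.png",p)
for r in [(-10,172,50),(-10,-172,50),(0,-136.5,20),(0,136.5,20),(-60,145,0)]:
    x=np.array([.9974,-.0718]);y=np.array([.0718,.9974]);q=np.array([636,-49])+r[0]*x+r[1]*y
    print(r,proj(C,[q[0]/1e3,q[1]/1e3,r[2]/1e3]).round(1))
E
```

```text
time: 3.13
eef_pos: [0.4743, 0.2201, 0.1173]
tcp_rot: [0.731, 0.683, 0.002, 0.001]
contact_force: [1.5, -0.6, -3.7]
opening: 0.154
finger_force: 59.3
time: 3.55
eef_pos: [0.5365, 0.0528, 0.1142]
tcp_rot: [0.732, 0.681, -0.001, -0.001]
contact_force: [1.3, 0.6, -3.7]
opening: 0.152
finger_force: 59.2
time: 3.97
eef_pos: [0.5752, -0.0463, 0.1143]
tcp_rot: [0.733, 0.68, -0.0, -0.001]
contact_force: [0.6, 0.7, -4.2]
opening: 0.152
finger_force: 59.3
time: 4.13
eef_pos: [0.5744, -0.0434, 0.1143]
tcp_rot: [0.732, 0.682, -0.001, -0.001]
contact_force: [0.3, -0.1, -3.5]
opening: 0.153
finger_force: 59.3
[ 0.57438888 -0.04344865  0.11428576] (np.float64(-4.07), array([-2.3e-03,  8.0e-04, -1.0e+00]))
(-10, 172, 50) [[ 398.4 -135.6]]
(-10, -172, 50) [[349.5 465.6]]
(0, -136.5, 20) [[359.1 393.8]]
(0, 136.5, 20) [[394.7 -23.5]]
(-60, 145, 0) [[279.7 -31. ]]
```

View pics/w2.png

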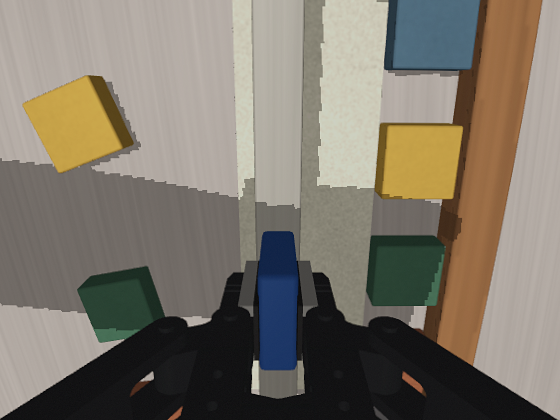

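```bash
python3 - <<'E'
from h import *
p,d,C=cam("wrist"); hsv=cv2.cvtColor(p,cv2.COLOR_BGR2HSV); g=cv2.cvtColor(p,cv2.COLOR_BGR2GRAY).astype(int)
def left(v,lo,hi,a,b):
    m=cv2.inRange(hsv[v:v+1,a:b],np.array(lo),np.array(hi))[0]; return a+np.nonzero(m)[0].min()
F=[(left(v,[18,120,60],[35,255,255],370,460),v) for v in range(130,195,6)]+[(left(v,[40,60,20],[95,255,255],360,440),v) for v in range(245,298,6)]+[(left(v,[95,60,30],[115,255,255],380,470),v) for v in range(5,62,6)]
P=ray(C,F,.02); a=np.polyfit(P[:,1],P[:,0],1); print("front angle",np.degrees(-np.arctan(a[0])),"resid",np.abs(np.polyval(a,P[:,1])-P[:,0]).max()); print(F[::4])
ly=[v for v in range(118,205) if 15<hsv[v,420,0]<35 and hsv[v,420,1]>120];print("yellow tile",ray(C,[[377,min(ly)],[377,max(ly)]],.02).round(4))
L,Rr=[],[]
for v in range(10,200,8):
    r=np.diff(g[v,240:320]); 
    k=np.abs(r); L.append((240.5+15-10+np.argmax(k[5:25]),v)); Rr.append((240.5+50+np.argmax(k[50:72]),v))
for nm,E in(("L",L),("R",Rr)):
    Q=ray(C,E,.084); b=np.polyfit(Q[:,1],Q[:,0],1); print(nm,np.degrees(-np.arctan(b[0])),np.median(np.abs(np.polyval(b,Q[:,1])-Q[:,0])), "x at y=-.0434",np.polyval(b,-.0434),E[::6])
print("front x at tcp y",np.polyval(a,-.0434))
print(np.round(d[100,240:320:6],3))
print("grip ends",ray(C,[[278,234],[278,369]],.127).round(4))
E
```

```text
front angle -3.9650966737150535 resid 0.0007889827126853488
[(np.int64(379), 130), (np.int64(377), 154), (np.int64(375), 178), (np.int64(369), 251), (np.int64(367), 275), (np.int64(389), 5), (np.int64(387), 29), (np.int64(385), 53)]
yellow tile [[ 0.6369  0.0117  0.02  ]
 [ 0.6374 -0.0337  0.02  ]]
L -4.015247051812151 0.00010867312580453703 x at y=-.0434 0.5654246432215004 [(np.float64(250.5), 10), (np.float64(251.5), 58), (np.float64(252.5), 106), (np.float64(253.5), 154)]
R -4.186186557951109 0.00010194122478318635 x at y=-.0434 0.5849726562830491 [(np.float64(303.5), 10), (np.float64(302.5), 58), (np.float64(301.5), 106), (np.float64(300.5), 154)]
front x at tcp y 0.6346737335678238
[0.228 0.228 0.229 0.147 0.148 0.148 0.147 0.148 0.148 0.148 0.147 0.227
 0.229 0.228]
grip ends [[ 0.5781 -0.0093  0.127 ]
 [ 0.5744 -0.0629  0.127 ]]
```

```bash
python3 -m handwheel '[0,0,-0.23,0,0,0,0,0,-0.225,0,0,0,0,0,0,0,0,0,0,0,0,0,0,0]'
python3 -m handwheel '[0.14,-0.014,0,0,0,0,0.14,-0.014,0,0,0,0,0,0,0,0,0,0,0,0,0,0,0,0]'
python3 -m handwheel '[0.025,0,0,0,0,0,0,0,0,0,0,0,0,0,0,0,0,0]'
python3 -m handwheel '[0.02,0,0,0,0,0,0,0,0,0,0,0,0,0,0,0,0,0]'
```

```text
time: 4.57
eef_pos: [0.5741, -0.0433, 0.0458]
tcp_rot: [0.732, 0.682, -0.001, -0.002]
contact_force: [-1.2, 0.5, -3.7]
opening: 0.155
finger_force: 61.0
time: 4.9
eef_pos: [0.6191, -0.0486, 0.0494]
tcp_rot: [0.732, 0.682, 0.001, 0.001]
contact_force: [-0.2, 0.4, -2.7]
opening: 0.154
finger_force: 61.1
time: 5.15
eef_pos: [0.6208, -0.0484, 0.0474]
tcp_rot: [0.732, 0.681, -0.0, -0.0]
contact_force: [0.3, -0.3, -3.7]
opening: 0.157
finger_force: 61.0
time: 5.4
eef_pos: [0.6243, -0.0487, 0.0471]
tcp_rot: [0.732, 0.681, -0.0, -0.0]
contact_force: [0.8, 0.0, -3.7]
opening: 0.152
finger_force: 61.0
```

```bash
python3 -m handwheel '[0.01,0,-0.02,0,0,0,0,0,0,0,0,0]'
python3 -m handwheel '[0.01,0,0,0,0,0,0,0,0,0,0,0]'
python3 -m handwheel '[0.01,0,0,0,0,0,0,0,0,0,0,0]'
```

```text
time: 5.57
eef_pos: [0.6256, -0.0487, 0.0435]
tcp_rot: [0.732, 0.681, -0.0, -0.0]
contact_force: [-0.6, -0.3, -3.3]
opening: 0.153
finger_force: 61.0
time: 5.73
eef_pos: [0.6272, -0.0487, 0.0438]
tcp_rot: [0.732, 0.681, -0.0, -0.0]
contact_force: [-0.7, -0.6, -2.9]
opening: 0.147
finger_force: 61.1
time: 5.9
eef_pos: [0.6275, -0.0487, 0.0437]
tcp_rot: [0.732, 0.681, -0.002, -0.002]
contact_force: [-4.9, -1.4, -1.2]
opening: 0.154
finger_force: 61.4
```

```bash
python3 -m handwheel '[0.005,0,-0.012,0,0,0,0,0,0,0,0,0,0,0,0,0,0,0]'
python3 -m handwheel '[0.01,0,-0.006,0,0,0,0,0,0,0,0,0,0,0,0,0,0,0]'
python3 -c "
from h import *
print(yaw())"
```

```text
time: 6.15
eef_pos: [0.6276, -0.0484, 0.0416]
tcp_rot: [0.732, 0.681, -0.002, -0.002]
contact_force: [-5.6, -0.2, -0.0]
opening: 0.15
finger_force: 61.6
time: 6.4
eef_pos: [0.6278, -0.0484, 0.0414]
tcp_rot: [0.732, 0.682, -0.003, -0.004]
contact_force: [-11.6, -0.2, 6.0]
opening: 0.155
finger_force: 62.4
(np.float64(-4.07), array([-0.0105,  0.0011, -0.9999]))
```

```bash
python3 -m handwheel '[-0.015,0,0.003,0,0,0,0,0,0,0,0,0]'
python3 -m handwheel '[0,0,0,0,0,0,0,0,0,0,0,0,0,0,0,0,0,0]' 0.5
python3 -m handwheel '[0,0,0.1,0,0,0,0,0,0.2,0,0,0,0,0,0.25,0,0,0,0,0,0.25,0,0,0,0,0,0.25,0,0,0]'
python3 -m handwheel '[-0.1,-0.1,0.2,0,0,0,-0.1,-0.1,0.2,0,0,0,0,0,0,0,0,0,0,0,0,0,0,0]'
python3 - <<'E'
from h import *
s=ctrl.get_state();print(s["eef_pos"],yaw())
p,d,C=cam("wrist"); cv2.imwrite("pics/w3.png",p); 
E
```

```text
time: 6.57
eef_pos: [0.6275, -0.0484, 0.0414]
tcp_rot: [0.732, 0.681, -0.001, -0.001]
contact_force: [-4.2, -0.6, -1.9]
opening: 0.157
finger_force: 61.5
time: 6.82
eef_pos: [0.6308, -0.0491, 0.0432]
tcp_rot: [0.732, 0.681, 0.001, 0.002]
contact_force: [0.2, 0.7, 0.1]
opening: 0.498
finger_force: 0.0
time: 7.23
eef_pos: [0.6293, -0.0487, 0.2028]
tcp_rot: [0.732, 0.681, 0.001, 0.001]
contact_force: [1.0, -0.5, 0.1]
opening: 0.5
finger_force: 0.0
time: 7.57
eef_pos: [0.6001, -0.0797, 0.2646]
tcp_rot: [0.733, 0.681, 0.002, 0.004]
contact_force: [-0.0, 1.1, -0.3]
opening: 0.498
finger_force: 0.0
[ 0.60014977 -0.07974323  0.26460829] (np.float64(-4.2), array([ 0.0088, -0.0025, -1.    ]))
```

View pics/w3.png

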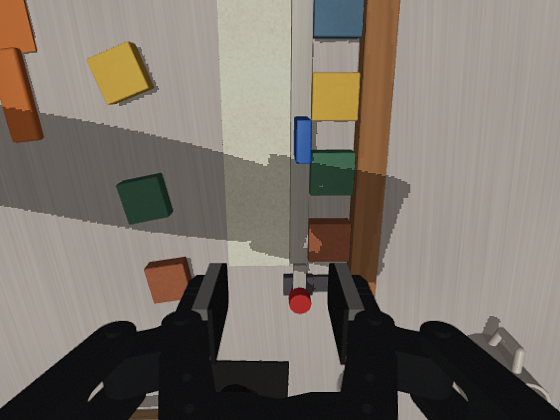

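The picture shows the bar lying flush against the laid tiles, with its right end under the right clamp's finger. The right pin's cap is at (300,300).

```bash
python3 - <<'E'
from h import *
p,d,C=cam("wrist"); hsv=cv2.cvtColor(p,cv2.COLOR_BGR2HSV)
m=(cv2.inRange(hsv,np.array([0,190,90]),np.array([4,255,255]))|cv2.inRange(hsv,np.array([174,190,90]),np.array([180,255,255])));m[:,:280]=0;m[:,325:]=0;m[:280]=0
c=max(cv2.findContours(m,0,1)[0],key=cv2.contourArea);w=ray(C,c.reshape(-1,2),.05)[:,:2]
print("pinR",cv2.minEnclosingCircle((w*1000).astype(np.float32)),cv2.minEnclosingCircle(c))
F=[]
for v in list(range(80,115,5))+list(range(158,190,5)):
    s=np.nonzero(hsv[v,300:340,1]>110)[0]; F.append((s.min()+300,v))
print(F)
print("bar grip",ray(C,[[303,121],[303,163]],.055).round(4))
E
python3 -m handwheel '[-0.061,-0.167,0,0,0,-0.079,-0.061,-0.167,0,0,0,-0.079,-0.061,-0.167,0,0,0,-0.079,-0.061,-0.167,0,0,0,-0.079,-0.061,-0.167,0,0,0,-0.079]' 1
python3 -m handwheel '[-0.061,-0.167,0,0,0,-0.079,-0.061,-0.167,0,0,0,-0.079,-0.061,-0.167,0,0,0,-0.079,-0.061,-0.167,0,0,0,-0.079,-0.061,-0.167,0,0,0,-0.079]'
python3 -m handwheel '[-0.061,-0.167,0,0,0,-0.079,-0.061,-0.167,0,0,0,-0.079,0,0,0,0,0,0,0,0,0,0,0,0]'
python3 - <<'E'
from h import *
s=ctrl.get_state();print(s["eef_pos"],yaw())
p,d,C=cam("wrist"); cv2.imwrite("pics/w4.png",p); 
E
```

```text
pinR ((616.378662109375, -218.20347595214844), 11.641392707824707) ((301.52984619140625, 305.1567077636719), 10.690073013305664)
time: 8.08
eef_pos: [0.5523, -0.2041, 0.2571]
tcp_rot: [0.906, 0.423, -0.001, -0.002]
contact_force: [0.2, -0.6, -0.4]
opening: 1.0
finger_force: 0.0
time: 8.5
eef_pos: [0.5066, -0.3294, 0.257]
tcp_rot: [0.992, 0.126, -0.001, -0.002]
contact_force: [1.2, 0.2, 0.2]
opening: 0.997
finger_force: 0.0
time: 8.83
eef_pos: [0.4884, -0.3796, 0.2571]
tcp_rot: [1.0, 0.005, -0.001, -0.002]
contact_force: [-0.0, 1.2, 0.1]
opening: 1.001
finger_force: 0.0
[ 0.48844445 -0.37955879  0.25709358] (np.float64(-89.48), array([-0.0022,  0.0031, -1.    ]))Traceback (most recent call last):
  File "<stdin>", line 8, in <module>
    return umr_minimum(a, axis, None, out, keepdims, initial, where)
ValueError: zero-size array to reduction operation minimum which has no identity
```

View pics/w4.png

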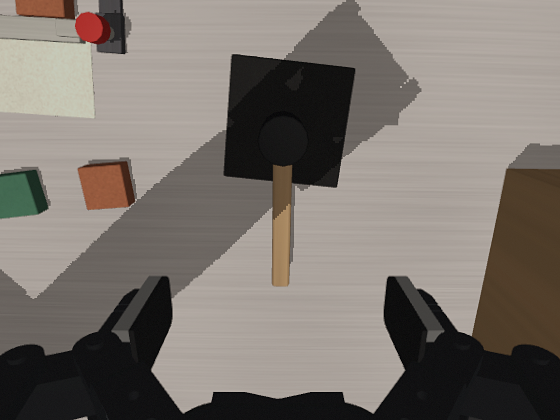

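The picture shows the mallet head at (283,140) on the mat, with its handle running down to (281,286). The right pin's cap is at (93,27).

```bash
python3 - <<'E'
from h import *
p,d,C=cam("wrist"); hsv=cv2.cvtColor(p,cv2.COLOR_BGR2HSV)
m=cv2.inRange(hsv,np.array([8,70,40]),np.array([22,255,255]));m[:,:265]=0;m[:,300:]=0;m[:160]=0;m[295:]=0
L=[];
for v in range(175,280,5):
    s=np.nonzero(m[v])[0]; L.append(((s.min()+s.max())/2,v)); 
P=ray(C,L,.044);a=np.polyfit(P[:,0],P[:,1],1);print("handle dir deg",np.degrees(np.arctan(a[0])),"y at",[(x,np.polyval(a,x).round(4)) for x in(.4,.45,.5,.54)])
print("handle end",ray(C,[[281,287]],.044).round(4),"width",[ (np.nonzero(m[v])[0].min(),np.nonzero(m[v])[0].max()) for v in(180,230,270)])
mm=ray(C,[[233,55],[355,69],[337,187],[225,177]],.004);print("mat",mm.round(4),mm.mean(0))
k=cv2.inRange(hsv[...,2],0,40); print("head",ray(C,[[283,140]],.064).round(4),ray(C,[[259,140],[307,140]],.064).round(4), "depth head/handle",d[140,283],d[230,283])
g=cv2.cvtColor(p,cv2.COLOR_BGR2GRAY).astype(int); print(g[140,250:316:2])
E
```

```text
handle dir deg -0.13123706888594167 y at [(0.4, np.float64(-0.3827)), (0.45, np.float64(-0.3828)), (0.5, np.float64(-0.3829)), (0.54, np.float64(-0.383))]
handle end [[ 0.3735 -0.3829  0.044 ]] width [(np.int64(273), np.int64(292)), (np.int64(273), np.int64(290)), (np.int64(273), np.int64(289))]
mat [[ 0.598  -0.3346  0.004 ]
 [ 0.5868 -0.4512  0.004 ]
 [ 0.4697 -0.4406  0.004 ]
 [ 0.4791 -0.3234  0.004 ]] [ 0.53338962 -0.38743678  0.004     ]
head [[ 0.5262 -0.3824  0.064 ]] [[ 0.526  -0.362   0.064 ]
 [ 0.5264 -0.4028  0.064 ]] depth head/handle 0.3138888 0.361163
[16 17 13 18 13 18 23 22 20 22 23 21 22 22 23 23 23 25 24 24 21 23 22 23
 23 25 23 24 24 20 16 18 17]
```

```bash
python3 -m handwheel '[-0.049,-0.021,-0.25,0,0,-0.007,0,0,-0.25,0,0,0,0,0,-0.25,0,0,0,0,0,-0.25,0,0,0,0,0,-0.25,0,0,0]'
python3 -m handwheel '[0,0,-0.15,0,0,0,0,0,-0.087,0,0,0,0,0,0,0,0,0,0,0,0,0,0,0]'
python3 -m handwheel '[0,0,0,0,0,0,0,0,0,0,0,0,0,0,0,0,0,0,0,0,0,0,0,0,0,0,0,0,0,0]' 0 100
python3 -m handwheel '[0,0,0,0,0,0,0,0,0,0,0,0]'
python3 -m handwheel '[0,0,0.1,0,0,0,0,0,0.2,0,0,0,0,0,0.2,0,0,0,0,0,0,0,0,0,0,0,0,0,0,0]'
```

```text
time: 9.35
eef_pos: [0.4823, -0.3806, 0.0701]
tcp_rot: [1.0, 0.001, 0.0, -0.0]
contact_force: [0.2, -0.2, 0.3]
opening: 0.998
finger_force: 0.0
time: 9.68
eef_pos: [0.4823, -0.3818, 0.0364]
tcp_rot: [1.0, 0.0, -0.0, -0.0]
contact_force: [-0.5, 0.3, 0.2]
opening: 1.0
finger_force: 0.0
time: 10.1
eef_pos: [0.482, -0.3829, 0.0373]
tcp_rot: [1.0, -0.001, 0.001, 0.001]
contact_force: [0.2, -0.4, 0.2]
opening: 0.299
finger_force: 0.0
time: 10.27
eef_pos: [0.4819, -0.3829, 0.0373]
tcp_rot: [1.0, -0.001, 0.0, 0.0]
contact_force: [-0.8, 0.9, 4.7]
opening: 0.19
finger_force: 97.8
time: 10.68
eef_pos: [0.4822, -0.3831, 0.1124]
tcp_rot: [1.0, -0.001, 0.001, 0.001]
contact_force: [-0.3, -0.3, -3.8]
opening: 0.186
finger_force: 98.2
```

```bash
python3 -m handwheel '[0.118,0.219,0,0,0,0,0.118,0.219,0,0,0,0,0.118,0.219,0,0,0,0,0.118,0.219,0,0,0,0,0.118,0.219,0,0,0,0]'
python3 -m handwheel '[0,0,0,0,0,0,0,0,-0.1,0,0,0,0,0,0,0,0,0,0,0,0,0,0,0]'
python3 - <<'E'
from h import *
p,d,C=cam("wrist"); cv2.imwrite("pics/w5.png",p[::1]); print(ctrl.get_state()["eef_pos"],yaw())
E
```

```text
time: 11.1
eef_pos: [0.5686, -0.2156, 0.1075]
tcp_rot: [1.0, -0.001, -0.003, -0.002]
contact_force: [1.2, -1.7, -3.9]
opening: 0.191
finger_force: 98.3
time: 11.43
eef_pos: [0.5677, -0.2168, 0.0925]
tcp_rot: [1.0, -0.001, -0.003, -0.002]
contact_force: [-0.9, 0.7, -3.9]
opening: 0.192
finger_force: 98.5
[ 0.56851807 -0.21766353  0.0938327 ] (np.float64(-90.1), array([-0.0043,  0.0025, -1.    ]))
```

View pics/w5.png

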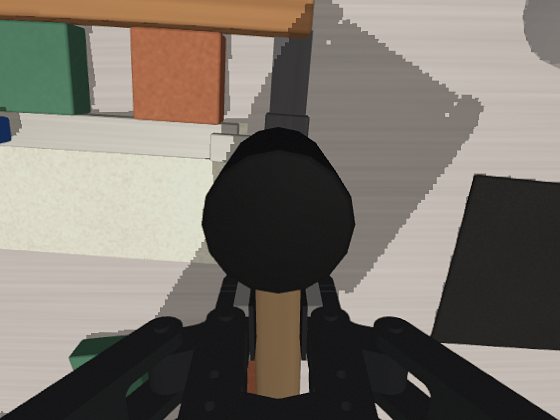

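The picture shows the mallet head at (278,210) hiding the right pin, so it is over the cap. Next I press down.

```bash
python3 -m handwheel '[0.01,0,-0.05,0,0,0,0,0,-0.04,0,0,0,0,0,-0.03,0,0,0,0,0,0,0,0,0]'
python3 -m handwheel '[0,0,-0.03,0,0,0,0,0,-0.02,0,0,0,0,0,0,0,0,0]'
```

```text
time: 11.82
eef_pos: [0.5718, -0.2188, 0.0781]
tcp_rot: [1.0, -0.001, 0.0, 0.0]
contact_force: [-1.3, 0.1, -4.2]
opening: 0.189
finger_force: 98.7
time: 12.07
eef_pos: [0.5719, -0.2187, 0.0711]
tcp_rot: [1.0, -0.001, 0.0, 0.001]
contact_force: [-1.4, -0.8, 0.5]
opening: 0.191
finger_force: 99.4
```

```bash
python3 -m handwheel '[0,0,-0.02,0,0,0,0,0,0,0,0,0,0,0,0,0,0,0]'
python3 -m handwheel '[0,0,-0.02,0,0,0,0,0,0,0,0,0,0,0,0,0,0,0]'
python3 -m handwheel '[0,0,-0.02,0,0,0,0,0,0,0,0,0,0,0,0,0,0,0]'
```

```text
time: 12.32
eef_pos: [0.572, -0.2188, 0.0691]
tcp_rot: [1.0, -0.001, 0.0, 0.001]
contact_force: [-5.1, 0.3, 6.2]
opening: 0.194
finger_force: 100.1
time: 12.57
eef_pos: [0.5721, -0.219, 0.0689]
tcp_rot: [1.0, -0.0, -0.0, 0.0]
contact_force: [-12.4, 2.4, 17.8]
opening: 0.19
finger_force: 102.0
time: 12.82
eef_pos: [0.5721, -0.2191, 0.0685]
tcp_rot: [1.0, 0.0, -0.001, 0.0]
contact_force: [-17.7, 5.0, 32.1]
opening: 0.189
finger_force: 103.8
```

```bash
python3 -m handwheel '[0,0,0.1,0,0,0,0,0,0.25,0,0,0,0.0155,0.253,0,0,0,0,0.0155,0.253,0,0,0,0,0.0155,0.253,0,0,0,0]'
python3 -m handwheel '[0.0155,0.253,0,0,0,0,0.0155,0.253,0,0,0,0,0.0155,0.253,0,0,0,0,0.0155,0.253,0,0,0,0,0.0155,0.253,0,0,0,0]'
python3 -m handwheel '[0.0155,0.253,0,0,0,0,0,0,0,0,0,0,0,0,0,0,0,0]'
python3 - <<'E'
from h import *
p,d,C=cam("wrist"); cv2.imwrite("pics/w6.png",p[:300]); print(ctrl.get_state()["eef_pos"],yaw())
p,d,C=cam("top"); hsv=cv2.cvtColor(p,cv2.COLOR_BGR2HSV)
m=cv2.inRange(hsv,np.array([0,160,60]),np.array([8,255,255]));print("red px near pinR",np.argwhere(m[190:215,360:382]>0).mean(0)+[190,360],d[198:204:2,366:376:3].round(3),C[2]@np.array([.6145,-.2187,.036])+C[3])
E
```

```text
time: 13.23
eef_pos: [0.5785, -0.1033, 0.114]
tcp_rot: [1.0, -0.002, 0.0, -0.0]
contact_force: [0.6, -0.0, -3.8]
opening: 0.196
finger_force: 98.6
time: 13.65
eef_pos: [0.5892, 0.0877, 0.1127]
tcp_rot: [1.0, -0.001, -0.001, -0.0]
contact_force: [0.6, -0.2, -3.4]
opening: 0.192
finger_force: 98.6
time: 13.9
eef_pos: [0.5914, 0.1258, 0.1127]
tcp_rot: [1.0, 0.001, -0.001, -0.0]
contact_force: [-0.3, 0.6, -4.0]
opening: 0.191
finger_force: 98.9
[0.59163855 0.12432282 0.11283199] (np.float64(-89.95), array([-0.002, -0.   , -1.   ]))
red px near pinR [202.28358209 370.14925373] [[1.233 1.204 1.2   1.246]
 [1.227 1.198 1.204 1.198]
 [1.199 1.199 1.201 1.201]] [ 0.23546    -0.02316922  1.19987854]
```

View pics/w6.png

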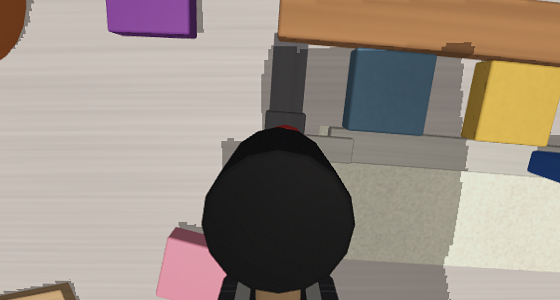

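The picture shows the left pin's red cap just peeking out above the head at (288,127).

```bash
python3 - <<'E'
from h import *
p,d,C=cam("wrist"); print("cap far edge",ray(C,[[288,126]],.05)); print("finger/foot",ray(C,[[266,112],[305,112]],.011))
E
python3 -m handwheel '[0.01,-0.005,-0.1,0,0,0,0,0,-0.1,0,0,0,0,0,-0.03,0,0,0,0,0,0,0,0,0]'
python3 -m handwheel '[0,0,-0.03,0,0,0,0,0,-0.02,0,0,0,0,0,0,0,0,0]'
python3 -m handwheel '[0,0,-0.02,0,0,0,0,0,0,0,0,0,0,0,0,0,0,0]'
```

```text
cap far edge [[0.65365076 0.11808569 0.05      ]]
finger/foot [[0.65797461 0.13005484 0.011     ]
 [0.65797098 0.10701212 0.011     ]]
time: 14.38
eef_pos: [0.594, 0.1212, 0.0791]
tcp_rot: [1.0, -0.002, -0.001, 0.0]
contact_force: [0.1, 0.6, -3.3]
opening: 0.192
finger_force: 99.1
time: 14.63
eef_pos: [0.5946, 0.1218, 0.073]
tcp_rot: [1.0, -0.001, 0.001, 0.0]
contact_force: [-1.1, -1.8, -0.3]
opening: 0.189
finger_force: 99.6
time: 14.88
eef_pos: [0.5949, 0.1223, 0.07]
tcp_rot: [1.0, -0.001, 0.001, 0.0]
contact_force: [-0.9, -3.0, 2.9]
opening: 0.192
finger_force: 99.8
```

```bash
python3 -m handwheel '[0,0,-0.02,0,0,0,0,0,0,0,0,0,0,0,0,0,0,0]'
python3 -m handwheel '[0,0,-0.02,0,0,0,0,0,0,0,0,0,0,0,0,0,0,0]'
python3 -m handwheel '[0,0,-0.02,0,0,0,0,0,0,0,0,0,0,0,0,0,0,0]'
```

```text
time: 15.13
eef_pos: [0.595, 0.1224, 0.0689]
tcp_rot: [1.0, -0.0, 0.001, 0.0]
contact_force: [-6.1, -4.3, 13.2]
opening: 0.191
finger_force: 101.4
time: 15.38
eef_pos: [0.5951, 0.1225, 0.0686]
tcp_rot: [1.0, -0.0, 0.0, 0.001]
contact_force: [-14.4, -4.4, 25.8]
opening: 0.193
finger_force: 103.3
time: 15.63
eef_pos: [0.5952, 0.1225, 0.0683]
tcp_rot: [1.0, -0.0, -0.001, 0.001]
contact_force: [-20.4, -5.7, 38.2]
opening: 0.193
finger_force: 105.2
```

```bash
python3 -m handwheel '[0,0,0.1,0,0,0,0,0,0.25,0,0,0,-0.055,-0.26,0,0,0,0,-0.055,-0.26,0,0,0,0,-0.055,-0.26,0,0,0,0]'
python3 -m handwheel '[-0.055,-0.26,0,0,0,0,-0.055,-0.26,0,0,0,0,-0.055,-0.26,0,0,0,0,-0.055,-0.26,0,0,0,0,-0.055,-0.26,0,0,0,0]'
python3 -m handwheel '[-0.055,-0.26,0,0,0,0,-0.055,-0.26,0,0,0,0,-0.055,-0.26,0,0,0,0,-0.055,-0.26,0,0,0,0,-0.055,-0.26,0,0,0,0]'
python3 -m handwheel '[0,0,0,0,0,0,0,0,0,0,0,0,0,0,0,0,0,0]'
```

```text
time: 16.05
eef_pos: [0.5686, 0.006, 0.1123]
tcp_rot: [1.0, 0.001, 0.0, -0.001]
contact_force: [1.2, -0.5, -4.3]
opening: 0.191
finger_force: 98.9
time: 16.47
eef_pos: [0.5268, -0.1898, 0.1112]
tcp_rot: [1.0, -0.0, -0.001, -0.001]
contact_force: [1.0, -0.8, -3.7]
opening: 0.193
finger_force: 98.9
time: 16.88
eef_pos: [0.4859, -0.3848, 0.1108]
tcp_rot: [1.0, -0.001, -0.0, -0.001]
contact_force: [0.3, 0.2, -3.3]
opening: 0.189
finger_force: 98.9
time: 17.13
eef_pos: [0.4863, -0.3831, 0.111]
tcp_rot: [1.0, -0.001, -0.001, -0.002]
contact_force: [-0.2, 0.5, -3.6]
opening: 0.193
finger_force: 99.2
```

```bash
python3 -m handwheel '[0.008,-0.01,-0.2,0,0,0,0,0,-0.2,0,0,0,0,0,-0.06,0,0,0,0,0,0,0,0,0,0,0,0,0,0,0]'
python3 -m handwheel '[0,0,-0.02,0,0,0,0,0,0,0,0,0,0,0,0,0,0,0]'
python3 -m handwheel '[0,0,-0.013,0,0,0,0,0,0,0,0,0,0,0,0,0,0,0]'
```

```text
time: 17.55
eef_pos: [0.4884, -0.3845, 0.0435]
tcp_rot: [1.0, 0.0, -0.0, -0.001]
contact_force: [0.2, 0.3, -2.3]
opening: 0.196
finger_force: 99.2
time: 17.8
eef_pos: [0.4887, -0.3863, 0.0421]
tcp_rot: [1.0, -0.0, 0.001, 0.001]
contact_force: [0.2, 0.7, -3.0]
opening: 0.19
finger_force: 99.2
time: 18.05
eef_pos: [0.488, -0.386, 0.039]
tcp_rot: [1.0, -0.001, 0.0, 0.0]
contact_force: [0.4, 0.4, -3.2]
opening: 0.188
finger_force: 99.2
```

```bash
python3 -m handwheel '[0,0,-0.012,0,0,0,0,0,0,0,0,0,0,0,0,0,0,0]'
python3 -m handwheel '[0,0,0,0,0,0,0,0,0,0,0,0,0,0,0,0,0,0,0,0,0,0,0,0]' 0.8 40
python3 -m handwheel '[0,0,0.15,0,0,0,0,0,0.25,0,0,0,0,0,0.25,0,0,0,0,0,0.25,0,0,0,0,0,0.25,0,0,0]'
python3 -m handwheel '[0,0,0,0,0,0,0,0,0,0,0,0]'
python3 - <<'E'
from h import *
print(ctrl.get_state()["eef_pos"],yaw())
p,d,C=cam("wrist"); cv2.imwrite("pics/w7.png",p)
p,d,C=cam("top"); hsv=cv2.cvtColor(p,cv2.COLOR_BGR2HSV)
for n,lo,hi in(("y",[15,130,60],[30,255,255]),("g",[55,50,20],[90,255,255]),("r",[3,110,40],[13,200,160])):
    m=cv2.inRange(hsv,np.array(lo),np.array(hi))
    for c in cv2.findContours(m,0,1)[0]:
        if 200<cv2.contourArea(c)<600:
            b=cv2.minAreaRect((ray(C,c.reshape(-1,2),.02)[:,:2]*1000).astype(np.float32)); print(n,np.round(b[0]),np.round(b[1]),round(b[2],1))
E
```

```text
time: 18.3
eef_pos: [0.4882, -0.3862, 0.0374]
tcp_rot: [1.0, -0.001, 0.0, 0.0]
contact_force: [-0.9, 0.1, -0.8]
opening: 0.187
finger_force: 99.7
time: 18.63
eef_pos: [0.4884, -0.3862, 0.0375]
tcp_rot: [1.0, -0.001, 0.0, 0.0]
contact_force: [0.2, 0.3, -0.3]
opening: 0.749
finger_force: 0.0
time: 19.05
eef_pos: [0.4879, -0.3857, 0.2115]
tcp_rot: [1.0, -0.001, 0.0, 0.0]
contact_force: [1.0, 0.1, 0.2]
opening: 0.798
finger_force: 0.0
time: 19.22
eef_pos: [0.4895, -0.3874, 0.214]
tcp_rot: [1.0, -0.001, 0.003, 0.003]
contact_force: [0.3, 0.5, 0.6]
opening: 0.807
finger_force: 0.0
[ 0.48947845 -0.38736597  0.21404377] (np.float64(-90.07), array([ 0.0057, -0.0061, -1.    ]))
y [383. 635.] [115.  18.] 1.2
y [457.  24.] [44. 44.] 15.9
y [665. -14.] [43. 47.] 85.8
g [ 459. -102.] [44. 44.] 6.8
g [657. -89.] [43. 42.] 85.8
g [ 876. -368.] [48. 80.] 72.3
r [ 469. -199.] [44. 45.] 5.1
```

View pics/w7.png

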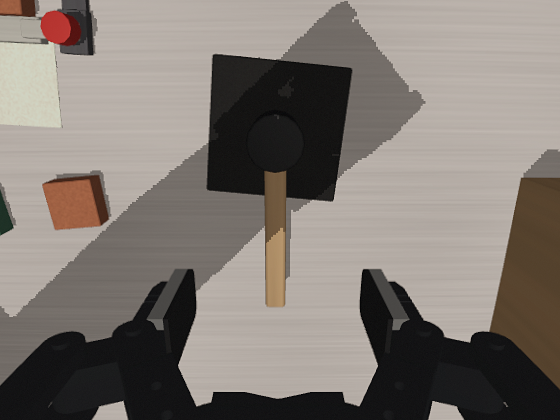

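The mallet is standing on its mat, with the head at (275,142). The red tile is at (75,203). Next come the tiles, starting with red.

```bash
cat >> h.py <<'E'
COL={"y":([15,110,40],[32,255,255]),"g":([50,50,15],[95,255,255]),"r":([2,100,30],[14,210,190]),"b":([95,80,15],[112,255,255])}
def tile(k,pos,z=.02):  # wrist view: top-face centre and angle of the tile nearest pos
    p,d,C=cam("wrist"); hsv=cv2.cvtColor(p,cv2.COLOR_BGR2HSV)
    m=cv2.inRange(hsv,*map(np.array,COL[k])); best=None
    # only pixels whose depth puts them at tile top height
    o=-C[2].T@C[3]; v,u=np.nonzero((m>0)&(d>0)); q=cv2.undistortPoints(np.c_[u,v].astype(float).reshape(-1,1,2),C[0],C[1]).reshape(-1,2)
    W=(np.c_[q,np.ones(len(q))]*d[v,u][:,None]-C[3])@C[2]
    ok=(np.abs(W[:,2]-z)<.006)&(np.hypot(W[:,0]-pos[0],W[:,1]-pos[1])<.05)
    mm=np.zeros_like(m); mm[v[ok],u[ok]]=255
    c=max(cv2.findContours(mm,0,1)[0],key=cv2.contourArea)
    b=cv2.minAreaRect((ray(C,c.reshape(-1,2),z)[:,:2]*1000).astype(np.float32)); a=(b[2]+45)%90-45
    s=ctrl.get_state()["eef_pos"]
    print(k,"centre mm",np.round(b[0],1),"size",np.round(b[1],1),"ang",round(a,1),"| tcp",s.round(4),yaw()[0])
E
python3 -m handwheel '[-0.031,0.251,0,0,0,0.011,-0.031,0.251,0,0,0,0.011,-0.031,0.251,0,0,0,0.011,-0.031,0.251,0,0,0,0.011,-0.031,0.251,0,0,0,0.011]'
python3 -m handwheel '[0,0,0,0,0,0,0,0,0,0,0,0]'
python3 -c "
from h import *
tile('r',(.469,-.199))"
```

```text
time: 19.73
eef_pos: [0.4632, -0.1954, 0.2068]
tcp_rot: [0.999, 0.043, -0.002, -0.002]
contact_force: [1.0, 0.5, 0.3]
opening: 0.8
finger_force: 0.0
time: 19.9
eef_pos: [0.4637, -0.1954, 0.2073]
tcp_rot: [0.999, 0.044, -0.002, -0.001]
contact_force: [-0.9, -0.2, -0.2]
opening: 0.802
finger_force: 0.0
r centre mm [ 471.4 -201.2] size [44.8 44.2] ang 5.1 | tcp [ 0.4642 -0.1968  0.2079] -85.05
```

```bash
python3 -m handwheel '[0.015,-0.032,-0.25,0,0,0,0,0,-0.25,0,0,0,0,0,-0.25,0,0,0,0,0,-0.25,0,0,0,0,0,-0.22,0,0,0]'
python3 -m handwheel '[0,0,0,0,0,0,0,0,0,0,0,0,0,0,0,0,0,0]'
python3 -m handwheel '[0,0,0,0,0,0,0,0,0,0,0,0,0,0,0,0,0,0,0,0,0,0,0,0]' 0 40
python3 -m handwheel '[0,0,0,0,0,0,0,0,0,0,0,0]'
python3 -m handwheel '[0,0,0.1,0,0,0,0,0,0.2,0,0,0,0,0,0.1,0,0,0,0,0,0,0,0,0]'
```

```text
time: 20.37
eef_pos: [0.4661, -0.2034, 0.0234]
tcp_rot: [0.999, 0.042, -0.001, -0.001]
contact_force: [0.1, 0.0, 0.4]
opening: 0.8
finger_force: 0.0
time: 20.62
eef_pos: [0.4681, -0.204, 0.0278]
tcp_rot: [0.999, 0.042, 0.001, 0.001]
contact_force: [0.6, 0.0, 1.1]
opening: 0.803
finger_force: 0.0
time: 20.95
eef_pos: [0.469, -0.2039, 0.0295]
tcp_rot: [0.999, 0.043, 0.002, 0.002]
contact_force: [-1.1, 0.3, 6.0]
opening: 0.506
finger_force: 41.8
time: 21.12
eef_pos: [0.4691, -0.2039, 0.0295]
tcp_rot: [0.999, 0.043, 0.002, 0.002]
contact_force: [-1.1, -0.7, 7.0]
opening: 0.514
finger_force: 41.8
time: 21.45
eef_pos: [0.4698, -0.2041, 0.0913]
tcp_rot: [0.999, 0.043, 0.004, 0.003]
contact_force: [-0.4, -0.3, -0.8]
opening: 0.515
finger_force: 41.1
```

```bash
python3 -m handwheel '[0.223,0.099,0,0,0,-0.033,0.223,0.099,0,0,0,-0.033,0.223,0.099,0,0,0,-0.033,0,0,0,0,0,0,0,0,0,0,0,0]'
python3 -m handwheel '[0,0,-0.2,0,0,0,0,0,-0.19,0,0,0,0,0,0,0,0,0,0,0,0,0,0,0]'
python3 -c "
from h import *
print(ctrl.get_state()['eef_pos'],yaw())
tile('r',(.575,-.16))"
```

```text
time: 21.87
eef_pos: [0.5681, -0.1568, 0.0856]
tcp_rot: [0.999, -0.034, -0.0, -0.0]
contact_force: [0.2, -0.3, -0.8]
opening: 0.513
finger_force: 41.1
time: 22.2
eef_pos: [0.5656, -0.1579, 0.0265]
tcp_rot: [0.999, -0.035, -0.002, -0.001]
contact_force: [-1.3, 0.1, -1.1]
opening: 0.509
finger_force: 51.5
[ 0.5655576  -0.15785944  0.02654003] (np.float64(-94.06), array([-0.0034,  0.0013, -1.    ]))
r centre mm [ 569.2 -158. ] size [45.  48.4] ang -4.0 | tcp [ 0.5658 -0.1579  0.0272] -94.06
```

```bash
python3 -m handwheel '[0.04,0,0.02,0,0,0,0,0,0,0,0,0,0,0,0,0,0,0]'
python3 -c "
from h import *
tile('r',(.575,-.16)); tile('r',(.652,-.165))"
```

```text
time: 22.5
eef_pos: [0.574, -0.1583, 0.032]
tcp_rot: [0.999, -0.035, 0.001, 0.0]
contact_force: [-0.6, 0.3, -1.0]
opening: 0.515
finger_force: 51.5
r centre mm [ 598.4 -159.9] size [45.5  6.4] ang -4.0 | tcp [ 0.5738 -0.1581  0.0318] -94.03
r centre mm [ 656.2 -165.4] size [89.9 50.5] ang -4.0 | tcp [ 0.5735 -0.158   0.0316] -94.03
```

```bash
python3 -m handwheel '[0.05,-0.006,0,0,0,0,0,0,0,0,0,0,0,0,0,0,0,0]'
python3 -m handwheel '[0.02,-0.002,-0.005,0,0,0,0,0,0,0,0,0,0,0,0,0,0,0]'
python3 -m handwheel '[0.01,0,0,0,0,0,0,0,0,0,0,0]'
python3 -m handwheel '[0.01,0,0,0,0,0,0,0,0,0,0,0]'
```

```text
time: 22.85
eef_pos: [0.5814, -0.1589, 0.0313]
tcp_rot: [0.999, -0.035, 0.0, 0.0]
contact_force: [-0.1, -0.0, -0.4]
opening: 0.512
finger_force: 51.5
time: 23.1
eef_pos: [0.5839, -0.1591, 0.0301]
tcp_rot: [0.999, -0.035, -0.0, -0.0]
contact_force: [-0.7, 0.2, -1.0]
opening: 0.509
finger_force: 51.5
time: 23.27
eef_pos: [0.5855, -0.1591, 0.0303]
tcp_rot: [0.999, -0.035, 0.0, 0.0]
contact_force: [0.1, 0.1, -0.0]
opening: 0.511
finger_force: 51.5
time: 23.43
eef_pos: [0.5859, -0.159, 0.03]
tcp_rot: [0.999, -0.035, -0.002, -0.0]
contact_force: [-4.5, -1.7, 1.3]
opening: 0.509
finger_force: 51.7
```

```bash
python3 -m handwheel '[0.005,0,-0.008,0,0,0,0,0,0,0,0,0,0,0,0,0,0,0]'
python3 -m handwheel '[-0.01,0,0,0,0,0,0,0,0,0,0,0,0,0,0,0,0,0,0,0,0,0,0,0]' 0.62
python3 -m handwheel '[-0.02,0,0,0,0,0,0,0,0.1,0,0,0,0,0,0.2,0,0,0,0,0,0.25,0,0,0,0,0,0.25,0,0,0]'
python3 -m handwheel '[0,0,0.25,0,0,0,0,0,0.25,0,0,0,0,0,0,0,0,0,0,0,0,0,0,0]'
python3 - <<'E'
from h import *
print(ctrl.get_state()['eef_pos'],yaw())
tile('r',(.59,-.16)); tile('r',(.655,-.165))
p,d,C=cam("wrist"); cv2.imwrite("pics/w8.png",p)
E
```

```text
time: 23.68
eef_pos: [0.5859, -0.1588, 0.0285]
tcp_rot: [0.999, -0.035, -0.002, -0.001]
contact_force: [-5.3, 0.1, 1.5]
opening: 0.511
finger_force: 51.8
time: 24.02
eef_pos: [0.5869, -0.1593, 0.0296]
tcp_rot: [0.999, -0.035, 0.001, 0.0]
contact_force: [-0.1, 0.4, 0.3]
opening: 0.616
finger_force: 0.0
time: 24.43
eef_pos: [0.5823, -0.1587, 0.1494]
tcp_rot: [0.999, -0.035, -0.001, -0.0]
contact_force: [1.3, 0.5, -0.3]
opening: 0.619
finger_force: 0.0
time: 24.77
eef_pos: [0.5848, -0.1598, 0.2282]
tcp_rot: [0.999, -0.035, 0.004, 0.002]
contact_force: [-0.1, 0.3, -0.5]
opening: 0.624
finger_force: 0.0
[ 0.584763   -0.15979726  0.22818363] (np.float64(-94.02), array([ 0.0073, -0.0033, -1.    ]))
r centre mm [ 588.9 -159. ] size [44.4 44.9] ang -4.1 | tcp [ 0.5834 -0.1592  0.2251] -94.03
r centre mm [ 690.6 -167.7] size [91.3 28.7] ang -4.0 | tcp [ 0.5825 -0.1588  0.2231] -94.03
```

View pics/w8.png

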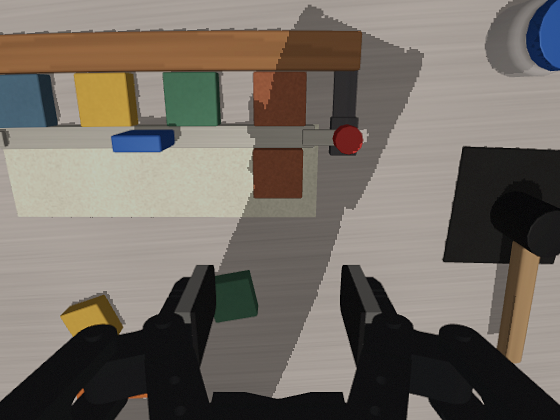

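The picture shows the red tile flush with the straightedge at (278,173), directly below the laid red tile at (279,98). The bar is still flush.

```bash
python3 -m handwheel '[-0.17,0.074,-0.02,0,0,0.024,-0.17,0.074,-0.02,0,0,0.024,-0.17,0.074,-0.02,0,0,0.024,-0.17,0.074,0,0,0,0.024,-0.17,0.074,0,0,0,0.024]' 0.8
python3 -m handwheel '[0,0,0,0,0,0,0,0,0,0,0,0,0,0,0,0,0,0]'
python3 -c "
from h import *
tile('g',(.46,-.102))"
```

```text
time: 25.33
eef_pos: [0.4531, -0.1025, 0.212]
tcp_rot: [0.998, 0.06, -0.003, -0.001]
contact_force: [0.5, -0.3, -0.1]
opening: 0.8
finger_force: 0.0
time: 25.58
eef_pos: [0.4557, -0.1037, 0.2142]
tcp_rot: [0.998, 0.059, -0.0, -0.0]
contact_force: [0.8, -0.3, -0.4]
opening: 0.803
finger_force: 0.0
g centre mm [ 461.1 -102.7] size [44.9 44.4] ang 6.8 | tcp [ 0.4561 -0.1039  0.2146] -83.26
```

```bash
python3 -m handwheel '[0,0.004,-0.25,0,0,0,0,0,-0.25,0,0,0,0,0,-0.25,0,0,0,0,0,-0.25,0,0,0,0,0,-0.23,0,0,0]'
python3 -m handwheel '[0,0,0,0,0,0,0,0,0,0,0,0,0,0,0,0,0,0]'
python3 -m handwheel '[0,0,0,0,0,0,0,0,0,0,0,0,0,0,0,0,0,0,0,0,0,0,0,0,0,0,0,0,0,0]' 0 40
python3 -m handwheel '[0,0,0.1,0,0,0,0,0,0.2,0,0,0,0,0,0.1,0,0,0,0,0,0,0,0,0]'
```

```text
time: 26.05
eef_pos: [0.4562, -0.1034, 0.0284]
tcp_rot: [0.998, 0.059, -0.0, -0.0]
contact_force: [0.0, -0.2, -0.1]
opening: 0.798
finger_force: 0.0
time: 26.3
eef_pos: [0.4574, -0.1039, 0.0321]
tcp_rot: [0.998, 0.059, 0.001, 0.001]
contact_force: [-0.1, -0.0, 0.5]
opening: 0.797
finger_force: 0.0
time: 26.72
eef_pos: [0.458, -0.1041, 0.0337]
tcp_rot: [0.998, 0.059, 0.003, 0.001]
contact_force: [-1.0, 0.6, 5.6]
opening: 0.506
finger_force: 40.1
time: 27.05
eef_pos: [0.4589, -0.1044, 0.0958]
tcp_rot: [0.998, 0.059, 0.005, 0.003]
contact_force: [0.9, -0.5, -0.1]
opening: 0.503
finger_force: 41.1
```

```bash
python3 -m handwheel '[0.26,0.049,0,0,0,-0.04,0.26,0.049,0,0,0,-0.04,0.26,0.049,0,0,0,-0.04,0,0,0,0,0,0,0,0,0,0,0,0]'
python3 -m handwheel '[0,0,-0.18,0,0,0,0,0,-0.16,0,0,0,0,0,0,0,0,0,0,0,0,0,0,0]'
```

```text
time: 27.47
eef_pos: [0.5737, -0.0805, 0.0897]
tcp_rot: [0.999, -0.034, -0.0, -0.0]
contact_force: [-0.6, -0.0, -1.1]
opening: 0.505
finger_force: 41.1
time: 27.8
eef_pos: [0.5702, -0.0806, 0.0381]
tcp_rot: [0.999, -0.035, -0.002, -0.001]
contact_force: [0.1, -0.8, -0.4]
opening: 0.505
finger_force: 41.2
```

```bash
python3 -m handwheel '[0.09,-0.015,-0.01,0,0,0,0,0,0,0,0,0,0,0,0,0,0,0]'
python3 -m handwheel '[0.02,-0.002,-0.005,0,0,0,0,0,0,0,0,0,0,0,0,0,0,0]'
python3 -m handwheel '[0.01,0,0,0,0,0,0,0,0,0,0,0]'
python3 -m handwheel '[0.01,0,0,0,0,0,0,0,0,0,0,0]'
```

```text
time: 28.05
eef_pos: [0.5869, -0.0837, 0.04]
tcp_rot: [0.999, -0.035, 0.001, 0.0]
contact_force: [-0.1, 0.7, -1.0]
opening: 0.505
finger_force: 41.2
time: 28.3
eef_pos: [0.589, -0.0835, 0.0377]
tcp_rot: [0.999, -0.035, 0.0, 0.0]
contact_force: [-0.0, 0.8, -0.1]
opening: 0.503
finger_force: 41.2
time: 28.47
eef_pos: [0.5907, -0.0835, 0.0374]
tcp_rot: [0.999, -0.035, 0.0, 0.0]
contact_force: [0.3, -0.0, -1.1]
opening: 0.504
finger_force: 41.2
time: 28.63
eef_pos: [0.5913, -0.0833, 0.037]
tcp_rot: [0.999, -0.035, -0.001, -0.0]
contact_force: [-2.7, 0.2, 0.4]
opening: 0.505
finger_force: 41.4
```

```bash
python3 -m handwheel '[0,0,-0.02,0,0,0,0,0,0,0,0,0,0,0,0,0,0,0]'
python3 -m handwheel '[0.007,0,-0.008,0,0,0,0,0,0,0,0,0,0,0,0,0,0,0]'
python3 -m handwheel '[-0.01,0,0,0,0,0,0,0,0,0,0,0,0,0,0,0,0,0,0,0,0,0,0,0]' 0.62
python3 -m handwheel '[-0.02,0,0,0,0,0,0,0,0.1,0,0,0,0,0,0.2,0,0,0,0,0,0.25,0,0,0,0,0,0.25,0,0,0]'
python3 -m handwheel '[0,0,0.25,0,0,0,0,0,0.1,0,0,0,0,0,0,0,0,0,0,0,0,0,0,0]'
python3 - <<'E'
from h import *
tile('r',(.589,-.159)); tile('g',(.594,-.083)); tile('g',(.66,-.09)); tile("y",(.457,.024))
E
```

```text
time: 28.88
eef_pos: [0.5913, -0.0833, 0.0339]
tcp_rot: [0.999, -0.035, -0.001, -0.0]
contact_force: [-5.4, -0.2, 2.6]
opening: 0.505
finger_force: 41.5
time: 29.13
eef_pos: [0.5913, -0.0833, 0.0337]
tcp_rot: [0.999, -0.035, -0.003, -0.0]
contact_force: [-10.9, 0.7, 10.4]
opening: 0.505
finger_force: 42.5
time: 29.47
eef_pos: [0.5925, -0.0837, 0.0333]
tcp_rot: [0.999, -0.035, 0.001, 0.0]
contact_force: [0.2, -0.4, 0.1]
opening: 0.62
finger_force: 0.0
time: 29.88
eef_pos: [0.5879, -0.0833, 0.1532]
tcp_rot: [0.999, -0.035, -0.001, -0.0]
contact_force: [1.0, -0.7, -0.0]
opening: 0.623
finger_force: 0.0
time: 30.22
eef_pos: [0.5892, -0.0837, 0.2067]
tcp_rot: [0.999, -0.035, 0.001, 0.0]
contact_force: [-0.0, -0.2, -1.2]
opening: 0.621
finger_force: 0.0
r centre mm [ 588.9 -157.8] size [45.1 45.1] ang -3.9 | tcp [ 0.5882 -0.0833  0.2046] -94.03
g centre mm [594.6 -83.6] size [44.3 44.5] ang -4.0 | tcp [ 0.5876 -0.0831  0.2034] -94.03
g centre mm [658.2 -89.4] size [44.3 43.9] ang -4.0 | tcp [ 0.5874 -0.0831  0.2029] -94.03
y centre mm [456.5  61.6] size [10.4 25.8] ang 20.2 | tcp [ 0.5874 -0.0832  0.2029] -94.04
```

```bash
python3 -m handwheel '[-0.17,0.1,0,0,0,0.045,-0.17,0.1,0,0,0,0.045,-0.17,0.1,0,0,0,0.045,-0.17,0.1,0,0,0,0.045,-0.17,0.1,0,0,0,0.045]' 0.8
python3 - <<'E'
from h import *
p,d,C=cam("top"); hsv=cv2.cvtColor(p,cv2.COLOR_BGR2HSV); print(ctrl.get_state()['eef_pos'],yaw())
m=cv2.inRange(hsv,np.array([15,130,60]),np.array([30,255,255]))
for c in cv2.findContours(m,0,1)[0]:
    if cv2.contourArea(c)>60:
        b=cv2.minAreaRect((ray(C,c.reshape(-1,2),.02)[:,:2]*1000).astype(np.float32)); print(np.round(b[0]),np.round(b[1]),round(b[2],1))
p,d,C=cam("wrist"); cv2.imwrite("pics/w9.png",p)
E
```

```text
time: 30.83
eef_pos: [0.4591, -0.0078, 0.2036]
tcp_rot: [0.99, 0.143, -0.002, -0.001]
contact_force: [-0.9, 1.0, 0.4]
opening: 0.801
finger_force: 0.0
[ 0.45472314 -0.00508968  0.20215128] (np.float64(-73.36), array([-0.0096,  0.0035, -0.9999]))
[383. 635.] [115.  18.] 1.2
[664. -14.] [43. 45.] 85.8
```

View pics/w9.png

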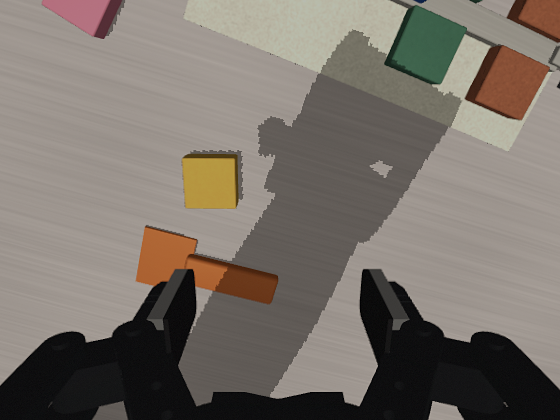

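The yellow tile has been knocked aside and is now at (210,182), just clear of the orange toy mallet at (167,255).

```bash
python3 - <<'E'
from h import *
p,d,C=cam("wrist");q=ray(C,[[210,182]],.02)[0];print(q);tile("y",q)
print("toy head corners/handle",ray(C,[[147,228],[197,240],[188,255],[277,276]],.02).round(3))
E
```

```text
[0.4433287  0.04967156 0.02      ]
y centre mm [439.5  51.4] size [45.3 44.9] ang 16.2 | tcp [ 0.4606 -0.0082  0.2046] -73.79
toy head corners/handle [[ 0.386  0.094  0.02 ]
 [ 0.388  0.049  0.02 ]
 [ 0.371  0.053  0.02 ]
 [ 0.374 -0.03   0.02 ]]
```

```bash
python3 -m handwheel '[-0.077,0.197,0,0,0,0,-0.076,0.198,0,0,0,0,0,0,0,0,0,0,0,0,0,0,0,0,0,0,0,0,0,0]'
python3 -c "
from h import *
tile('y',(.441,.051))"
```

```text
time: 31.45
eef_pos: [0.4392, 0.0502, 0.2056]
tcp_rot: [0.99, 0.141, 0.0, 0.0]
contact_force: [-0.2, 0.6, -0.4]
opening: 0.802
finger_force: 0.0
y centre mm [439.3  52.1] size [44.2 44.6] ang 16.2 | tcp [0.4392 0.05   0.2056] -73.84
```

```bash
python3 -m handwheel '[-0.013,0.012,-0.25,0,0,0,0,0,-0.25,0,0,0,0,0,-0.25,0,0,0,0,0,-0.25,0,0,0,0,0,-0.17,0,0,0]'
python3 -m handwheel '[0,0,0,0,0,0,0,0,0,0,0,0,0,0,0,0,0,0]'
python3 -m handwheel '[0,0,0,0,0,0,0,0,0,0,0,0,0,0,0,0,0,0,0,0,0,0,0,0,0,0,0,0,0,0]' 0 40
python3 -m handwheel '[0,0,0.1,0,0,0,0,0,0.2,0,0,0,0,0,0.1,0,0,0,0,0,0,0,0,0]'
```

```text
time: 31.92
eef_pos: [0.4352, 0.0516, 0.0269]
tcp_rot: [0.99, 0.14, -0.002, -0.0]
contact_force: [-0.9, 0.6, 0.1]
opening: 0.803
finger_force: 0.0
time: 32.17
eef_pos: [0.4381, 0.0518, 0.0316]
tcp_rot: [0.99, 0.141, 0.001, 0.0]
contact_force: [-0.2, -0.9, 1.6]
opening: 0.804
finger_force: 0.0
time: 32.58
eef_pos: [0.4385, 0.0522, 0.0327]
tcp_rot: [0.99, 0.141, 0.002, 0.001]
contact_force: [-0.3, -1.7, 6.8]
opening: 0.506
finger_force: 40.5
time: 32.92
eef_pos: [0.4396, 0.0523, 0.0947]
tcp_rot: [0.99, 0.141, 0.005, 0.001]
contact_force: [-0.3, 0.3, -0.8]
opening: 0.509
finger_force: 41.4
```

```bash
python3 -m handwheel '[0.24,-0.1,0,0,0,-0.056,0.24,-0.1,0,0,0,-0.056,0.24,-0.1,0,0,0,-0.056,0.24,-0.1,0,0,0,-0.056,0,0,0,0,0,0]'
python3 -m handwheel '[0,0,-0.18,0,0,0,0,0,-0.16,0,0,0,0,0,0,0,0,0,0,0,0,0,0,0]'
python3 -m handwheel '[0,0,0,0,0,0,0,0,0,0,0,0]'
python3 -c "
from h import *
print(yaw())"
```

```text
time: 33.33
eef_pos: [0.586, -0.0105, 0.0899]
tcp_rot: [0.999, -0.037, 0.003, 0.001]
contact_force: [0.3, 0.1, -0.5]
opening: 0.503
finger_force: 41.4
time: 33.67
eef_pos: [0.5785, -0.0071, 0.0373]
tcp_rot: [0.999, -0.034, -0.002, -0.0]
contact_force: [-0.2, 0.2, -0.8]
opening: 0.504
finger_force: 41.4
time: 33.83
eef_pos: [0.581, -0.0074, 0.0406]
tcp_rot: [0.999, -0.034, 0.001, 0.0]
contact_force: [-0.1, 0.7, -1.1]
opening: 0.51
finger_force: 41.4
(np.float64(-93.92), array([ 2.3e-03, -4.0e-04, -1.0e+00]))
```

```bash
python3 -m handwheel '[0.09,-0.007,-0.025,0,0,-0.001,0,0,0,0,0,0,0,0,0,0,0,0]'
python3 -m handwheel '[0.02,-0.001,-0.01,0,0,0,0,0,0,0,0,0,0,0,0,0,0,0]'
python3 -m handwheel '[0.01,0,0,0,0,0,0,0,0,0,0,0]'
python3 -m handwheel '[0.01,0,0,0,0,0,0,0,0,0,0,0]'
```

```text
time: 34.08
eef_pos: [0.5946, -0.0086, 0.0368]
tcp_rot: [0.999, -0.035, 0.001, 0.0]
contact_force: [0.1, -0.3, -0.4]
opening: 0.506
finger_force: 41.4
time: 34.33
eef_pos: [0.5966, -0.0086, 0.034]
tcp_rot: [0.999, -0.035, -0.0, 0.0]
contact_force: [0.2, 0.4, -0.5]
opening: 0.504
finger_force: 41.4
time: 34.5
eef_pos: [0.5983, -0.0086, 0.034]
tcp_rot: [0.999, -0.035, 0.0, -0.0]
contact_force: [-0.1, -0.4, -0.7]
opening: 0.503
finger_force: 41.4
time: 34.67
eef_pos: [0.599, -0.0086, 0.0337]
tcp_rot: [0.999, -0.035, -0.001, -0.0]
contact_force: [-3.0, -0.7, -0.2]
opening: 0.506
finger_force: 41.5
```

```bash
python3 -m handwheel '[0.005,0,-0.01,0,0,0,0,0,0,0,0,0,0,0,0,0,0,0]'
python3 -m handwheel '[-0.007,0,0,0,0,0,0,0,0,0,0,0,0,0,0,0,0,0,0,0,0,0,0,0]' 0.62
python3 -m handwheel '[-0.02,0,0,0,0,0,0,0,0.1,0,0,0,0,0,0.2,0,0,0,0,0,0.25,0,0,0,0,0,0.25,0,0,0]'
python3 -m handwheel '[0,0,0.25,0,0,0,0,0,0.1,0,0,0,0,0,0,0,0,0,0,0,0,0,0,0]'
python3 - <<'E'
from h import *
tile('r',(.589,-.159)); tile('g',(.594,-.083)); tile('y',(.6,-.008)); tile("y",(.664,-.013))
p,d,C=cam("top"); hsv=cv2.cvtColor(p,cv2.COLOR_BGR2HSV)
m=cv2.inRange(hsv,np.array([5,175,90]),np.array([12,255,255])); m[:,:95]=0;m[:,135:]=0;m[:250]=0;m[290:]=0
c=max(cv2.findContours(m,0,1)[0],key=cv2.contourArea);b=cv2.minAreaRect((ray(C,c.reshape(-1,2),.055)[:,:2]*1000).astype(np.float32)); print("bgrip",b)
print("ends",ray(C,[[66,285],[175,253]],.012))
E
```

```text
time: 34.92
eef_pos: [0.599, -0.0085, 0.0327]
tcp_rot: [0.999, -0.035, -0.003, -0.0]
contact_force: [-6.4, -0.4, 5.4]
opening: 0.506
finger_force: 42.2
time: 35.25
eef_pos: [0.6, -0.0087, 0.0325]
tcp_rot: [0.999, -0.035, 0.001, 0.0]
contact_force: [-0.4, 0.6, -0.5]
opening: 0.622
finger_force: 0.0
time: 35.67
eef_pos: [0.5955, -0.0085, 0.1525]
tcp_rot: [0.999, -0.035, -0.001, -0.0]
contact_force: [0.3, -1.0, 0.2]
opening: 0.62
finger_force: 0.0
time: 36.0
eef_pos: [0.5969, -0.0087, 0.206]
tcp_rot: [0.999, -0.035, 0.001, 0.0]
contact_force: [0.1, 0.2, 0.2]
opening: 0.622
finger_force: 0.0
r centre mm [ 589.6 -156.9] size [46.8 44.6] ang -4.0 | tcp [ 0.5959 -0.0085  0.2039] -94.03
g centre mm [594.7 -82.4] size [45.1 44.8] ang -4.0 | tcp [ 0.5953 -0.0085  0.2027] -94.04
y centre mm [599.5  -8.6] size [44.3 45.3] ang -4.0 | tcp [ 0.5951 -0.0084  0.2021] -94.03
y centre mm [663.7 -13.4] size [44.7 43.1] ang -4.0 | tcp [ 0.5951 -0.0084  0.2021] -94.04
bgrip ((495.7450866699219, 417.0162048339844), (12.4658784866333, 37.58308029174805), 12.168208122253418)
ends [[0.46374294 0.5527002  0.012     ]
 [0.52578725 0.27488257 0.012     ]]
```

All three tiles are flush and opposite their laid matches. Next is the batten.

```bash
python3 -m handwheel '[-0.043,0.19,0.02,0,0,0.0787,-0.043,0.19,0.02,0,0,0.0787,-0.043,0.19,0.02,0,0,0.0787,-0.043,0.19,0,0,0,0.0787,-0.043,0.19,0,0,0,0.0787]'
python3 -m handwheel '[-0.043,0.19,0,0,0,0.0787,-0.043,0.19,0,0,0,0.0787,-0.043,0.19,0,0,0,0.0787,-0.043,0.19,0,0,0,0.0787,-0.043,0.19,0,0,0,0.0787]'
python3 -m handwheel '[-0.043,0.19,0,0,0,0.0787,-0.043,0.19,0,0,0,0.0787,-0.043,0.19,0,0,0,0.0787,-0.043,0.19,0,0,0,0.0787,-0.043,0.19,0,0,0,0.0787]'
python3 -m handwheel '[0,0,0,0,0,0,0,0,0,0,0,0,0,0,0,0,0,0]' 0.6
python3 - <<'E'
from h import *
p,d,C=cam("wrist"); cv2.imwrite("pics/w10.png",p); print(ctrl.get_state()['eef_pos'],yaw())
hsv=cv2.cvtColor(p,cv2.COLOR_BGR2HSV)
o=(cv2.inRange(hsv,np.array([5,185,60]),np.array([12,255,255]))>0)&(d>0)
v,u=np.nonzero(o);q=cv2.undistortPoints(np.c_[u,v].astype(float).reshape(-1,1,2),C[0],C[1]).reshape(-1,2)
W=(np.c_[q,np.ones(len(q))]*d[v,u][:,None]-C[3])@C[2]; ok=np.abs(W[:,2]-.055)<.005
mm=np.zeros(o.shape,np.uint8);mm[v[ok],u[ok]]=255;c=max(cv2.findContours(mm,0,1)[0],key=cv2.contourArea)
print("grip",cv2.minAreaRect((ray(C,c.reshape(-1,2),.055)[:,:2]*1000).astype(np.float32)))
E
```

```text
time: 36.67
eef_pos: [0.5634, 0.135, 0.2127]
tcp_rot: [0.962, 0.273, -0.001, -0.0]
contact_force: [0.6, 0.8, -0.7]
opening: 0.616
finger_force: 0.0
time: 37.08
eef_pos: [0.531, 0.2775, 0.2123]
tcp_rot: [0.833, 0.553, -0.001, -0.0]
contact_force: [0.4, 0.6, -0.4]
opening: 0.618
finger_force: 0.0
time: 37.5
eef_pos: [0.4987, 0.4199, 0.2121]
tcp_rot: [0.625, 0.78, -0.001, -0.0]
contact_force: [0.9, 0.2, -0.2]
opening: 0.621
finger_force: 0.0
time: 37.75
eef_pos: [0.4995, 0.4183, 0.2125]
tcp_rot: [0.628, 0.778, -0.001, -0.0]
contact_force: [0.4, -0.6, -1.0]
opening: 0.603
finger_force: 0.0
[0.49974075 0.41784483 0.21282644] (np.float64(12.12), array([-0.0014, -0.0014, -1.    ]))
grip ((496.8740234375, 418.389892578125), (13.353958129882812, 39.115997314453125), 12.378485679626465)
```

View pics/w10.png

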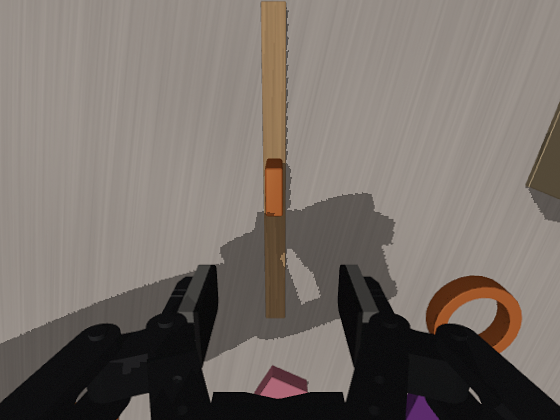

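The picture shows the batten lying vertically with its orange grip at (274,190) between the fingers, 3 mm left of centre.

```bash
python3 -m handwheel '[-0.019,0.004,-0.25,0,0,0.003,0,0,-0.25,0,0,0,0,0,-0.25,0,0,0,0,0,-0.25,0,0,0,0,0,-0.145,0,0,0]'
python3 -m handwheel '[0,0,0,0,0,0,0,0,0,0,0,0,0,0,0,0,0,0]'
python3 -m handwheel '[0,0,0,0,0,0,0,0,0,0,0,0,0,0,0,0,0,0,0,0,0,0,0,0,0,0,0,0,0,0]' 0 60
python3 -m handwheel '[0,0,0,0,0,0,0,0,0,0,0,0]'
python3 -m handwheel '[0,0,0.1,0,0,0,0,0,0.25,0,0,0,0,0,0.2,0,0,0,0,0,0,0,0,0]'
```

```text
time: 38.22
eef_pos: [0.4951, 0.4164, 0.0372]
tcp_rot: [0.627, 0.779, -0.003, -0.001]
contact_force: [-0.4, 0.3, -1.3]
opening: 0.601
finger_force: 0.0
time: 38.47
eef_pos: [0.4986, 0.4195, 0.0442]
tcp_rot: [0.627, 0.779, 0.001, 0.001]
contact_force: [-0.1, 0.6, 1.3]
opening: 0.6
finger_force: 0.0
time: 38.88
eef_pos: [0.4981, 0.4201, 0.0442]
tcp_rot: [0.626, 0.78, 0.002, 0.001]
contact_force: [-0.0, -1.7, 6.0]
opening: 0.154
finger_force: 59.8
time: 39.05
eef_pos: [0.4981, 0.4201, 0.0442]
tcp_rot: [0.626, 0.78, 0.001, 0.001]
contact_force: [-0.7, -0.0, 7.6]
opening: 0.153
finger_force: 59.9
time: 39.38
eef_pos: [0.5001, 0.4217, 0.1327]
tcp_rot: [0.626, 0.78, 0.006, 0.002]
contact_force: [1.0, 1.6, 0.1]
opening: 0.154
finger_force: 59.1
```

```bash
python3 -m handwheel '[0.013,-0.257,0,0,0,-0.015,0.013,-0.257,0,0,0,-0.015,0.013,-0.257,0,0,0,-0.015,0.013,-0.257,0,0,0,-0.015,0.013,-0.257,0,0,0,-0.015]'
python3 -m handwheel '[0.013,-0.257,0,0,0,-0.015,0.013,-0.257,0,0,0,-0.015,0.013,-0.257,0,0,0,-0.015,0.013,-0.257,0,0,0,-0.015,0.013,-0.257,0,0,0,-0.015]'
python3 -m handwheel '[0.013,-0.257,0,0,0,-0.015,0.013,-0.257,0,0,0,-0.017,0,0,0,0,0,0,0,0,0,0,0,0]'
python3 -m handwheel '[0,0,0,0,0,0,0,0,0,0,0,0,0,0,0,0,0,0]'
python3 - <<'E'
from h import *
p,d,C=cam("wrist"); cv2.imwrite("pics/w11.png",p); print(ctrl.get_state()['eef_pos'],yaw())
E
```

```text
time: 39.8
eef_pos: [0.5052, 0.225, 0.1238]
tcp_rot: [0.671, 0.742, -0.001, -0.001]
contact_force: [0.7, -0.3, -2.8]
opening: 0.15
finger_force: 59.1
time: 40.22
eef_pos: [0.5151, 0.0324, 0.124]
tcp_rot: [0.714, 0.701, -0.0, -0.001]
contact_force: [1.0, 0.2, -2.6]
opening: 0.153
finger_force: 59.1
time: 40.55
eef_pos: [0.5196, -0.0448, 0.1242]
tcp_rot: [0.732, 0.681, -0.0, -0.001]
contact_force: [-0.3, 0.4, -2.4]
opening: 0.151
finger_force: 59.1
time: 40.8
eef_pos: [0.5198, -0.0417, 0.1242]
tcp_rot: [0.73, 0.683, -0.0, -0.001]
contact_force: [0.4, 0.5, -1.7]
opening: 0.151
finger_force: 59.1
[ 0.51995838 -0.04170852  0.1243416 ] (np.float64(-3.76), array([-7.e-04,  3.e-04, -1.e+00]))
```

View pics/w11.png

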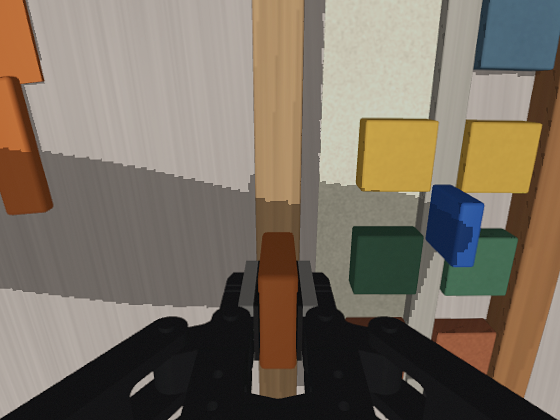

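The picture shows the batten held parallel to the new tile row at (278,100), with a gap of about 40 mm to the tiles at (360,155).

```bash
python3 -m handwheel '[0,0,-0.25,0,0,-0.003,0,0,-0.245,0,0,0,0,0,0,0,0,0,0,0,0,0,0,0,0,0,0,0,0,0]'
python3 -m handwheel '[0.11,-0.01,0,0,0,0,0.11,-0.005,0,0,0,0,0,0,0,0,0,0,0,0,0,0,0,0,0,0,0,0,0,0]'
python3 -c "
from h import *
print(yaw())"
```

```text
time: 41.27
eef_pos: [0.5207, -0.0426, 0.0512]
tcp_rot: [0.732, 0.681, 0.0, 0.0]
contact_force: [-0.2, -0.1, -1.1]
opening: 0.155
finger_force: 60.2
time: 41.68
eef_pos: [0.5531, -0.0452, 0.0514]
tcp_rot: [0.732, 0.681, 0.0, 0.0]
contact_force: [-0.2, 0.5, -2.8]
opening: 0.154
finger_force: 60.3
(np.float64(-4.14), array([ 5.e-04, -2.e-04, -1.e+00]))
```

```bash
python3 -m handwheel '[0.04,0,-0.035,0,0,0,0,0,0,0,0,0,0,0,0,0,0,0]'
python3 -m handwheel '[0.02,0,0,0,0,0,0,0,0,0,0,0]'
python3 -m handwheel '[0.01,0,0,0,0,0,0,0,0,0,0,0]'
python3 -m handwheel '[0.01,0,0,0,0,0,0,0,0,0,0,0]'
```

```text
time: 41.93
eef_pos: [0.5587, -0.0452, 0.0447]
tcp_rot: [0.732, 0.681, -0.0, -0.001]
contact_force: [-0.2, -0.4, -1.5]
opening: 0.156
finger_force: 60.2
time: 42.1
eef_pos: [0.5623, -0.0454, 0.045]
tcp_rot: [0.732, 0.681, -0.0, -0.0]
contact_force: [-0.0, 0.4, -1.3]
opening: 0.153
finger_force: 60.2
time: 42.27
eef_pos: [0.5626, -0.0453, 0.0448]
tcp_rot: [0.732, 0.681, -0.001, -0.001]
contact_force: [-4.9, -0.5, 1.0]
opening: 0.154
finger_force: 60.4
time: 42.43
eef_pos: [0.5628, -0.0452, 0.0444]
tcp_rot: [0.732, 0.681, -0.003, -0.003]
contact_force: [-7.6, 0.0, 1.8]
opening: 0.151
finger_force: 60.8
```

Contact is at 0.5626, as predicted. Next I settle it on the table, relax, release and rise.

```bash
python3 -m handwheel '[-0.008,0,-0.01,0,0,0,0,0,0,0,0,0,0,0,0,0,0,0]'
python3 -m handwheel '[0,0,0,0,0,0,0,0,0,0,0,0,0,0,0,0,0,0,0,0,0,0,0,0]' 0.5
python3 -m handwheel '[0,0,0.1,0,0,0,0,0,0.2,0,0,0,0,0,0.25,0,0,0,0,0,0.25,0,0,0,0,0,0.25,0,0,0]'
python3 -m handwheel '[-0.1,0.1,0.25,0,0,0,-0.1,0.1,0.25,0,0,0,0,0,0,0,0,0,0,0,0,0,0,0,0,0,0,0,0,0]'
python3 - <<'E'
from h import *
p,d,C=cam("wrist"); print(ctrl.get_state()['eef_pos'],ctrl.get_state()['time'],yaw())
a=np.array([638,-50.]);t=np.radians(-4.05);x=np.array([np.cos(t),np.sin(t)]);y=np.array([-x[1],x[0]])
t2,_,C2=cam("top"); b=cv2.resize(t2[150:330,200:480],None,fx=2.85,fy=2.85,interpolation=cv2.INTER_CUBIC)
cv2.imwrite("pics/t12.png",b);cv2.imwrite("pics/w12.png",p)
E
```

```text
time: 42.68
eef_pos: [0.5627, -0.0452, 0.0438]
tcp_rot: [0.732, 0.681, -0.001, -0.002]
contact_force: [-5.2, 0.6, 3.3]
opening: 0.152
finger_force: 61.0
time: 43.02
eef_pos: [0.565, -0.0456, 0.0442]
tcp_rot: [0.732, 0.681, 0.001, 0.001]
contact_force: [-0.6, -0.2, 0.6]
opening: 0.502
finger_force: 0.0
time: 43.43
eef_pos: [0.5641, -0.0454, 0.2028]
tcp_rot: [0.732, 0.681, 0.0, 0.0]
contact_force: [1.4, -0.1, -0.6]
opening: 0.499
finger_force: 0.0
time: 43.85
eef_pos: [0.5351, -0.0163, 0.2735]
tcp_rot: [0.732, 0.681, 0.0, 0.0]
contact_force: [0.4, -0.7, 0.1]
opening: 0.498
finger_force: 0.0
[ 0.5346767  -0.01642305  0.27223103] 43.9 (np.float64(-4.17), array([-1.8e-03,  3.0e-04, -1.0e+00]))
```

View pics/w12.png

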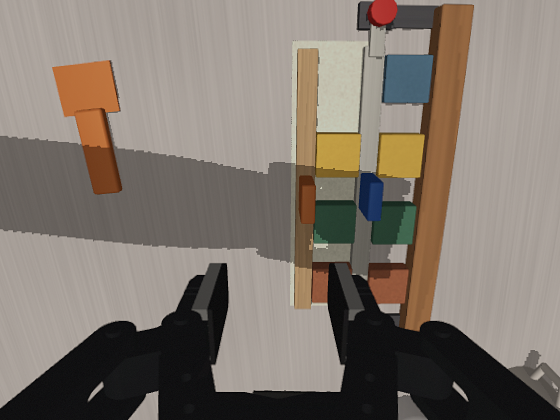

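View pics/t12.png

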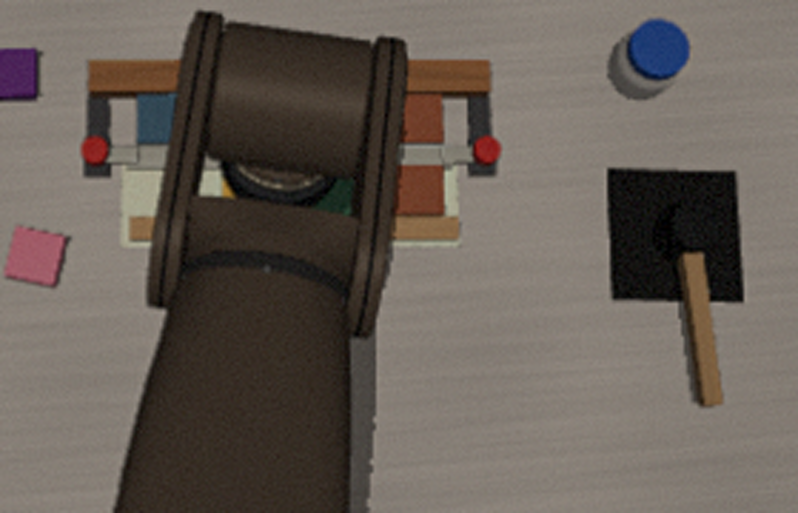

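The wrist view shows the batten flush against the three tiles at (307,175), and the straightedge flush with its ends under the clamp fingers. The top view shows the mallet standing on its mat, the jar in place and both pins visible. I check the pin heights and then hand in.

```bash
python3 - <<'E'
from h import *
p,d,C=cam("top"); hsv=cv2.cvtColor(p,cv2.COLOR_BGR2HSV)
m=cv2.inRange(hsv,np.array([0,170,60]),np.array([6,255,255]));ok=True
for n,u in(("L",234),("R",370)):
    k=np.argwhere(m[192:212,u-9:u+10]>0)+[192,u-9]; v0,u0=k.mean(0).round().astype(int)
    z=np.median(d[v0-1:v0+2,u0-1:u0+2]); q=cv2.undistortPoints(np.array([[[u0,v0]]],float),C[0],C[1])[0,0]
    W=(np.r_[q,1]*z-C[3])@C[2]; print(n,W.round(4)); ok&=abs(W[2]-.036)<.005
q,dw,Cw=cam("wrist"); g=cv2.cvtColor(q,cv2.COLOR_BGR2HSV)
E_=[]
for v in list(range(60,125,8))+list(range(225,295,8)):
    s=np.nonzero(cv2.inRange(g[v:v+1,285:325],np.array([8,75,40]),np.array([22,255,255]))[0])[0]
    if len(s): E_.append((285+s.min(),v))
P=ray(Cw,E_,.012);a=np.polyfit(P[:,1],P[:,0],1);print("batten near edge angle",np.degrees(-np.arctan(a[0])),"x at y=-.045",np.polyval(a,-.045),np.abs(np.polyval(a,P[:,1])-P[:,0]).max())
print(ok,ctrl.get_state()["dq"].round(4))
if ok: print(ctrl.sign_off())
E
```

```text
L [0.6394 0.1219 0.0361]
R [ 0.6144 -0.2181  0.0357]
batten near edge angle -4.060617927512838 x at y=-.045 0.5539859341802091 0.0006529064879844393
True [-0.0022 -0.0006 -0.0051 -0.001   0.0033 -0.0006]
the job is handed in; nothing more can be done
None
```

The job is handed in at about 44 s: the straightedge is clamped flush with both pins home, the red, green and yellow tiles and the batten are set (no loose blue tile was present), and the mallet is back standing on its mat; sign-off returned no verdict.

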